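# Pack a coaster gift set and clamp its lid

## Task

Pack the gift set for the craft stall: lift the clear lid off the wooden tray and stand it on the table, then stack all the loose wooden coasters one on another as one neat square pile, lying flat on the dark inlay in the middle of the tray with their long sides along the inlay's. Put the lid back on, fully down between the corner lugs, and swing the wire bail up and over the lid's grip bar past its centre until it snaps home on the far side. Leave the other wares where they stand.

Things in the scene. Friction and masses are not known exactly. Their poses are not given: they have to be found in the camera images.
- tray: Low wooden tray, fixed to the table, 156 (x) x 147 (y) mm, floor 12 mm above the table. Origin: centre of its underside, z up; the open bail lies on its -x side. Two small lugs at each corner rise 6 mm above the floor along the edges and leave 147 (x) x 140 (y) mm for the lid; the middles of the edges are open. A steel ear 24 mm high in the middle of each y side carries the bail.
- tray_middle (a point): Centre of the tray's floor, 12 mm above the tray's origin: the middle of the dark flush inlay, 66 (x) x 96 (y) mm, where the pile goes.
- lid: Loose clear plastic barrel lid: half-cylinder along its y made of 5 facets, ends closed, open below; 139 (x) x 132 (y) x 66 mm high, about 0.26 kg, the same after a half turn. Origin: centre of its open bottom. Starts seated, not locked, on the tray's floor, its origin at tray_middle. Inside: radius 62 mm about the y axis through its origin, 126 mm long: a centred pile of five fits.
- lid_grip (a point): Centre of the wooden grip bar on the lid's crest: 16 mm wide (lid's x), 60 mm long (y), 28 mm high; this point is 80 mm above the lid's origin, the bar's top 94 mm.
- coaster1: One of up to five alike rectangular wooden coasters, 60 (x) x 90 (y) x 8 (z) mm, about 45 g, lying flat on the table at the start. Origin: centre of the underside. Absent ones read None for the whole run (a held one reads None only while held).
- coaster2: One of up to five alike rectangular wooden coasters, 60 (x) x 90 (y) x 8 (z) mm, about 45 g, lying flat on the table at the start. Origin: centre of the underside. Absent ones read None for the whole run (a held one reads None only while held).
- coaster3: One of up to five alike rectangular wooden coasters, 60 (x) x 90 (y) x 8 (z) mm, about 45 g, lying flat on the table at the start. Origin: centre of the underside. Absent ones read None for the whole run (a held one reads None only while held).
- coaster4: One of up to five alike rectangular wooden coasters, 60 (x) x 90 (y) x 8 (z) mm, about 45 g, lying flat on the table at the start. Origin: centre of the underside. Absent ones read None for the whole run (a held one reads None only while held).
- coaster5: One of up to five alike rectangular wooden coasters, 60 (x) x 90 (y) x 8 (z) mm, about 45 g, lying flat on the table at the start. Origin: centre of the underside. Absent ones read None for the whole run (a held one reads None only while held).
- bail (a joint): Angle (rad) of the wire bail. At 0 it leans out over the tray's -x side, 0.45 rad above level; grows as it swings up towards +x (upright at 1.12). Rests open between -0.15 (stop) and about 0.1; from there a side spring pushes it back open (at most 3 N at the sleeve, near 0.4), turns over at 0.95 and snaps it to its stop at 1.40: locked (3 N at the sleeve reopens it).
- bail_pivot (a point): Middle of the bail's pivot line, which runs along the tray's y, 14 mm above the tray's origin. The bail is a U of steel wire with arms 81 mm either side of the middle and a crossbar 105 mm from the pivot line.
- bail_grip (a point): Centre of the round wooden sleeve on the bail's crossbar (12 mm diameter, 56 mm long, along the tray's y): the place to take it. In the tray's frame at (-105 cos a, 0, 14 + 105 sin a) mm, a = joint value + 0.45. Locked, it stands 29 mm behind (+x of) the seated lid's grip bar's middle, its underside 3 mm above the bar's top.
- tree: Bystander: small white cone tree on a round wooden foot (90 mm diameter), 170 mm tall, loose; leave alone. Origin: centre of its underside.
- jar: Bystander: screw-top glass jar, 68 mm diameter, 100 mm tall, loose; leave alone. Origin: centre of its underside.
- cup: Bystander: white cup, 84 mm diameter, 110 mm tall, loose; leave alone. Origin: centre of its underside.
Not all that is in view belongs to the job. Leave any green look-alike of the coaster5 alone. Leave any yellow look-alike of the lid alone.

How it is judged:
By the outcome, as a careful person would: the job done as asked, in the order asked, and still so for the second after the job is handed in, with the robot touching nothing.
Of coaster1, coaster2, coaster3, coaster4, coaster5 only 3 to 5 are there at a start; the rules pass over those that are not, and their reading is None.
At some moment in a run one of lid may be knocked a few centimetres aside while the robot is not near it.
Once in a run the grip may slacken for a moment while it holds something.
It also fails if it takes over 208 s, if anything falls off the work surface, if the arm or the gripper's body presses on something with over 40 N, if the wrist force passes 120 N, or if a joint passes its speed limit or range.

## Robot

A 6-joint arm with a two-finger parallel gripper is mounted at the origin on the work surface. World frame = base frame: x ahead of the robot, y to its left, z up, the work surface at z = 0. Lengths are in m, angles in rad, forces in N, time in s.
With the tool pointing down it reaches from about 0.3 to 0.75 m from the base axis. Payload 8.5 kg.
Tool frame: the origin (TCP) lies midway between the tips of the shut fingers; the grasp point (between the pads) lies 19 mm behind it; z points along the fingers, y is the line along which they close (so a half turn about z gives the same grasp; the last joint's range is limited). The gripper opens to 85 mm and grips with 20 to 120 N. Pads are 22 mm wide; open, the fingers measure 114 mm over their backs; the gripper's body (76 mm by 85 mm) begins 54 mm behind the grasp point. The pads swing forward as they close: fully open they stand 13 mm farther back than shut.
Start: joints at [1.007, 0.381, 1.297, -0, 1.464, -0.215], TCP at [0.188, 0.517, 0.231] pointing down, gripper open.
Joint ranges: [-3.11, 3.11], [-0.89, 2.33], [0.22, 2.48], [-1.42, 4.56], [0.17, 2.85], [-2.88, 2.88]. Speed limits (rad/s): [2.39, 2.39, 3.14, 3.14, 3.14, 3.14].

## Interface

Orientations are given as a rotation vector (axis times angle).
In Python, from bench import status, imaging, env, spotter gives the robot as it stands. The module is installed in compiled form; this text tells all that it offers.
- The arm moves only by the tool jog_arm, never from a script. Its argument "moves" is a list that holds one entry, the list of rows, each a list of 4 numbers: the shift along the world's x, y, z in mm, then the turn about the world's z in rad. A call has exactly 8 rows; each row shifts and turns the commanded pose from where the row before left it; what a row does not reach is not made up. A row lasts 1/12 s, in which the tool goes at most 41.7 mm and 7.16 degrees, less where a joint would pass 70% of its speed; a pose out of reach is approached as far as the arm can. A call with a gripper value outside its range is refused whole. "jaw" is the opening, from 0 (shut) to 1 (fully open), set as the call begins (left out, the last holds). The fingers move at their own pace and stop on an object; "grip_force" is the grip in N (left out, the last holds). Time passes only in rows, so rows that do not move let the fingers close, or fill a call up. It gives the time, the measured TCP pose, the force, the opening and the grip force at its end, in the units of the state.
- status.observe(): the state, without advancing time (a new reading comes with each control period).
- imaging.read_camera(name): name is "scene" or "top" or "wrist"; returns the picture (384x512x3 uint8, red, green, blue); there is no depth.
- imaging.camera_info(name): a dict with "mtx" (3x3 intrinsics, pixels), "k1" (the pictures are not rectified: a ray, as slopes to the right and down, at radius r is drawn at 1 + k1 r^2 times it, then the intrinsics apply), "origin" and "attitude" of the camera in the world. Camera axes: x right, y down, z forward; pixel columns grow to the right and rows downward; lengths in m; the calibration is good to about 2 mm. A picture is of the moment at which its call begins: read the wrist's pose just before it. camera_info takes no time and is no camera call; for the wrist camera it gives the pose at the moment of the call.
- env.close_job(): hands the job in; it is judged then, once.
Trained networks look in the newest picture that a camera, given by its name, has taken for a name from the list of things; names that differ only in an ending like _2 or _b are one class to them, and where a whole thing is asked for, a point or a joint stands for the part that bears it (a point fixed in the world has none). Each returns a list of dicts, best first, with "score" (0 to 1); they miss things now and then, are a little off and sometimes report something else, mostly with a low value. They report only what shows in the picture. A call takes as long as a camera call. They do not tell look-alikes from the thing itself.
- spotter.look_for(camera, query): "extent" ([left, top, right, bottom] in pixels, round what is visible of it).
- spotter.place_of(camera, query): "position" ([row, column] in pixels: a listed point, or the origin of a listed thing).
The state is a dict: "clock": time; "joints": joint angles; "joint_vel": joint speeds; "effort": joint torques, N m; "tcp_pos": TCP position; "tool_rot": TCP orientation; "force": force on the tool from outside, world axes, zero at the start; "moment": the same for the moment, N m; "finger_gap": finger opening in m; "gripper_force": force on a finger pad.
Only numpy, scipy, OpenCV 4.12 (cv2) and the standard library are available. Lean on these libraries where they do the work, as an engineer would, in place of code of your own. Each camera call takes 0.05 s, during which the arm holds its last target. There are 200 camera calls.

## Working session

There is one attempt and no reset: what is moved stays moved. The work goes in short steps, Python scripts to look and compute and a tool call to move; the robot and the scene stay as the last step left them, time stands still between calls to the robot, and variables do not carry over. Pictures are saved under pics/ and viewed, at most 14 in all, crops included, and the job is handed in when it is done.

Besides the shell and the picture viewer there is one more tool, called after ">>>" by a JSON object that holds its "name" and its "arguments", one argument or row to a line. jog_arm: Moves the arm, as the interface text tells. Its arguments: {"type":"object","properties":{"moves":{"type":"array"},"jaw":{"type":"number"},"grip_force":{"type":"number"}},"required":["moves"]}

```bash
mkdir -p pics; cat > h.py <<'E'
import numpy as np, cv2
from scipy.spatial.transform import Rotation as R
from bench import status, imaging, env, spotter
def cam(name):
    i=imaging.camera_info(name); a=np.array(i["attitude"],float)
    Rm=a if a.shape==(3,3) else R.from_rotvec(a).as_matrix() 
    return np.array(i["mtx"]),i["k1"],np.array(i["origin"]),Rm
def ray(c,row,col):
    M,k,o,Rm=c; d=np.linalg.inv(M)@[col,row,1]; x=d[:2].copy()
    for _ in range(20): x=d[:2]/(1+k*(x@x))
    return Rm@np.array([x[0],x[1],1])
def at(c,row,col,z):
    d=ray(c,row,col); return c[2]+d*(z-c[2][2])/d[2]
def proj(c,p):
    M,k,o,Rm=c; q=Rm.T@(np.asarray(p)-o); x=q[:2]/q[2]; x=x*(1+k*(x@x)); return M[:2,:2]@x+M[:2,2]
def snap(name,f=None):
    c=cam(name); im=imaging.read_camera(name)
    if f: cv2.imwrite(f"pics/{f}.png",im[:,:,::-1])
    return c,im
E
python3 - <<'E'
from h import *
print(imaging.camera_info("top"),imaging.camera_info("scene"))
print(status.observe())
for n in("top","scene"):
    c,im=snap(n,n+"0")
    for q,z in(("tray",0),("tray_middle",.012),("lid",.012),("lid_grip",.092),("coaster1",0),("bail_grip",.06),("tree",0),("jar",0),("cup",0)):
        for d in spotter.place_of(n,q): print(n,q,round(d["score"],2),np.round(d["position"],1),np.round(at(c,*d["position"],z),3))
a=cv2.imread("pics/top0.png"); 
E
```

```text
{'mtx': array([[427.03459935,   0.        , 254.6795574 ],
       [  0.        , 427.03459935, 188.93137572],
       [  0.        ,   0.        ,   1.        ]]), 'k1': -0.1145944065599433, 'origin': array([ 0.29198419, -0.01512123,  1.27252955]), 'attitude': array([-2.13111538,  2.10740208, -0.21716352])} {'mtx': array([[401.70757184,   0.        , 261.57630563],
       [  0.        , 401.70757184, 191.47808237],
       [  0.        ,   0.        ,   1.        ]]), 'k1': -0.11746002496159255, 'origin': array([ 1.06583585, -0.84614878,  0.72443633]), 'attitude': array([-2.07039547, -0.61828319,  0.35454161])}
{'clock': 0.0, 'joints': array([ 1.00667568e+00,  3.81197657e-01,  1.29827955e+00,  1.16807004e-05,
        1.46359673e+00, -2.15303887e-01]), 'joint_vel': array([-0.00082287,  0.00030821, -0.00145884,  0.0017314 ,  0.00083225,
        0.00158443]), 'effort': array([-5.31318638e-04, -4.48473680e+01, -2.31280303e+01, -1.84641185e-04,
        4.84913835e-03, -1.61253325e-05]), 'tcp_pos': array([0.18781991, 0.51661849, 0.23070455]), 'tool_rot': array([-5.45048813e-01, -3.09336684e+
[... 1061 characters left out ...]
scene lid_grip 0.88 [144.1 254. ] [0.314 0.222 0.092]
scene lid_grip 0.74 [190.4 279.1] [0.552 0.006 0.092]
scene lid_grip 0.46 [211.8 356.9] [0.786 0.027 0.092]
scene coaster1 0.98 [264.2 241.7] [ 0.583 -0.23   0.   ]
scene coaster1 0.8 [331.  252.1] [ 0.728 -0.391 -0.   ]
scene coaster1 0.78 [303.3 199.9] [ 0.58  -0.393  0.   ]
scene coaster1 0.67 [275.5 162. ] [ 0.437 -0.377  0.   ]
scene bail_grip 0.73 [189.5 253.1] [0.455 0.01  0.06 ]
scene tree 0.75 [239.5 337.4] [ 0.751 -0.002  0.   ]
scene jar 0.75 [214.  356.9] [0.75  0.143 0.   ]
scene jar 0.63 [238.6 332. ] [ 0.737 -0.006  0.   ]
scene jar 0.2 [264.5 239.5] [ 0.579 -0.234  0.   ]
scene cup 0.78 [277.5 299.5] [ 0.734 -0.191  0.   ]
```

```bash
python3 - <<'E'
import cv2
a=cv2.imread("pics/top0.png")[90:310,120:430]; cv2.imwrite("pics/top0c.png",cv2.resize(a,None,fx=2.5,fy=2.5,interpolation=cv2.INTER_CUBIC))
E
```

```text
(no output)
```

View pics/top0c.png

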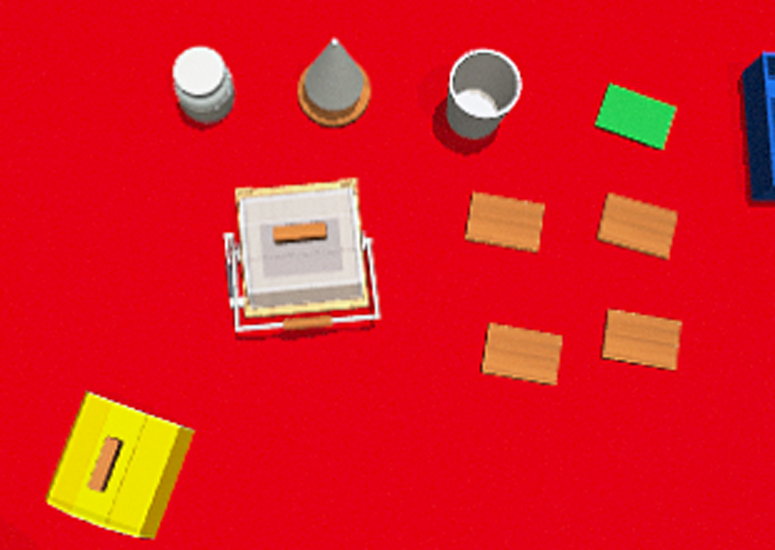

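View pics/scene0.png

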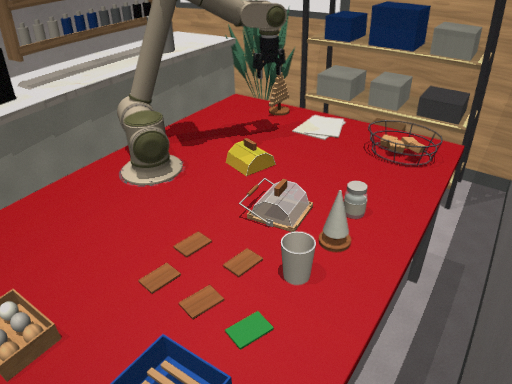

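The four wooden coasters in the top view are at (row, col) (178,320), (179,373), (230,330) and (227,380). The object at (137,373) is green, so it is a decoy. The clear lid sits on the tray at (185,244), and the yellow lid at (276,168) is a decoy. Next I measure the coasters and the grip bar.

```bash
cat >> h.py <<'E'
def brown(im):
    h=cv2.cvtColor(im,cv2.COLOR_RGB2HSV); return cv2.inRange(h,(6,70,60),(20,215,255))
def rect(c,m,z):
    """world-plane min rect of mask contours: centre, (short,long), yaw of long side"""
    out=[]
    for k in cv2.findContours(m,cv2.RETR_EXTERNAL,cv2.CHAIN_APPROX_NONE)[0]:
        if len(k)<20: continue
        p=np.array([at(c,v,u,z)[:2] for u,v in k[:,0]],np.float32)
        b=cv2.boxPoints(cv2.minAreaRect(p*1000)); e=[b[1]-b[0],b[2]-b[1]]; n=[np.linalg.norm(x) for x in e]
        l=e[int(np.argmax(n))]; out.append((np.round(b.mean(0),1),np.round(sorted(n),1),round(float(np.arctan2(l[1],l[0])%np.pi),3),tuple(k[:,0].mean(0).round())))
    return out
E
python3 - <<'E'
from h import *
c,im=snap("top"); m=brown(im)
for v,u in((178,320),(179,373),(230,330),(183,241),(219,243),(150,262)): print(v,u,cv2.cvtColor(im,cv2.COLOR_RGB2HSV)[v,u])
print("z8");[print(*r) for r in rect(c,m,.008)]
print("z106");[print(*r) for r in rect(c,m,.106)]
E
```

```text
178 320 [ 13 172 207]
179 373 [ 13 178 209]
230 330 [ 13 170 222]
183 241 [ 14 169 234]
219 243 [ 13 172 219]
150 262 [176 255 231]
z8
[286.3 248.7] [20.5 63.1] 2.807 (np.float64(162.0), np.float64(275.0))
[ 301.  -730.4] [171.2 188.2] 3.134 (np.float64(487.0), np.float64(270.0))
[ 421.1 -241.6] [61.5 90.9] 1.399 (np.float64(329.0), np.float64(231.0))
[456.   14.6] [13.5 57.1] 1.655 (np.float64(242.0), np.float64(219.0))
[ 439.7 -387.5] [60.5 91.2] 1.412 (np.float64(376.0), np.float64(225.0))
[499.8 -55.6] [ 4.1 45.7] 0.076 (np.float64(266.0), np.float64(204.0))
[514.9  91.4] [ 6.5 85.8] 0.082 (np.float64(217.0), np.float64(199.0))
[566.   25.6] [21.  64.5] 1.685 (np.float64(239.0), np.float64(182.0))
[ 579.5 -388.6] [62.  90.9] 1.295 (np.float64(375.0), np.float64(180.0))
[ 582.  -224.1] [61.4 90.4] 1.407 (np.float64(322.0), np.float64(178.0))
[612.4  81.9] [40.9 82.7] 2.282 (np.float64(221.0), np.float64(169.0))
[626.   15.9] [ 2.6 30.7] 1.753 (np.float64(243.0), np.float64(163.0))
[624.8 -31.5] [19.  21.4] 1.578 (np.float64(260.0), np.float64(163.0))
[ 713.1 -740.4] [ 16.2 101.3] 
[... 1525 characters left out ...]
9.8] 1.578 (np.float64(260.0), np.float64(163.0))
[ 680.5 -684.2] [15.  93.4] 0.0 (np.float64(479.0), np.float64(142.0))
[ 679.1 -634. ] [14.6 93.1] 3.135 (np.float64(463.0), np.float64(143.0))
[ 679.4 -585.4] [13.5 95.7] 3.13 (np.float64(448.0), np.float64(139.0))
[ 690.7 -710.7] [16.  94.2] 0.004 (np.float64(487.0), np.float64(138.0))
[ 689.2 -659.6] [17.2 93.7] 3.138 (np.float64(470.0), np.float64(137.0))
[ 689.4 -609.9] [14.1 96.3] 3.132 (np.float64(455.0), np.float64(135.0))
[ 689.5 -558.6] [14.  92.5] 0.024 (np.float64(438.0), np.float64(139.0))
[706.  -13.6] [72.9 80.8] 1.584 (np.float64(253.0), np.float64(129.0))
[716.6 592.5] [109.8 180.7] 0.035 (np.float64(48.0), np.float64(128.0))
```

>>> {"name": "jog_arm", "arguments": {
  "moves": [
    [[20,-28,0,-0.07],[20,-28,0,-0.07],[20,-28,0,-0.07],[20,-28,0,-0.07],[20,-28,0,-0.07],[20,-28,0,-0.07],[20,-28,0,-0.07],[20,-28,0,-0.07]]
  ],
  "jaw": 1
}}

```text
clock: 1.72
tcp_pos: [0.3486, 0.2914, 0.2315]
tool_rot: [1.384, 2.82, 0.001]
force: [0.8, 0.7, -0.1]
finger_gap: 0.0856
gripper_force: 0.0
```

>>> {"name": "jog_arm", "arguments": {
  "moves": [
    [[20,-28,0,-0.07],[20,-28,0,-0.07],[20,-28,0,-0.07],[20,-28,0,-0.07],[20,-28,0,-0.07],[20,-28,0,-0.07],[20,-28,0,-0.07],[0,0,0,0]]
  ]
}}

```text
clock: 2.38
tcp_pos: [0.4909, 0.0926, 0.231]
tool_rot: [2.031, 2.395, -0.001]
force: [-0.3, -0.4, -0.0]
finger_gap: 0.0857
gripper_force: 0.0
```

```bash
cat >> h.py <<'E'
def tool():
    s=status.observe(); y=R.from_rotvec(s["tool_rot"]).as_matrix()[:,1]
    return np.round(s["tcp_pos"]*1000,1), round(float(np.arctan2(y[1],y[0])),3), np.round(s["force"],1), round(s["finger_gap"]*1000,1)
E
python3 - <<'E'
from h import *
print(tool())
c,im=snap("wrist","w1"); print(c[2],c[3][:,2])
for q,z in(("tray",0),("tray_middle",.012),("lid",.012),("lid_grip",.092),("bail_grip",.06)):
    for d in spotter.place_of("wrist",q): print(q,round(d["score"],2),np.round(d["position"],1),np.round(at(c,*d["position"],z),4))
for r in rect(c,brown(im),.106): print(*r)
E
```

```text
(array([490.9,  92.6, 231. ]), 0.164, array([-0.3, -0.4, -0. ]), 85.7)
[0.47881463 0.15829685 0.3731344 ] [ 0.04546821 -0.26266268 -0.96381583]
lid 0.74 [ 0.  87.8] [0.2925 0.23   0.012 ]
lid 0.57 [222.6 285.8] [0.5421 0.0199 0.012 ]
lid_grip 0.89 [251.8 293.6] [0.5418 0.0209 0.092 ]
lid_grip 0.58 [219.5 287.8] [0.5294 0.0541 0.092 ]
bail_grip 0.82 [234.1 206.2] [0.4497 0.0108 0.06  ]
[478.7  -3. ] [ 5.9 12.9] 2.564 (np.float64(227.0), np.float64(271.0))
[476.7   7.7] [2.9 8.6] 1.711 (np.float64(227.0), np.float64(260.0))
[668.7  47. ] [39.1 61.6] 0.499 (np.float64(432.0), np.float64(254.0))
[542.8  25.7] [18.5 68.8] 1.681 (np.float64(297.0), np.float64(253.0))
[587.4  41.1] [ 6.6 70.3] 1.634 (np.float64(345.0), np.float64(252.0))
[453.8  34.6] [ 9.7 50.2] 1.664 (np.float64(206.0), np.float64(231.0))
[582.5  83.3] [ 0.9 10.6] 1.818 (np.float64(352.0), np.float64(204.0))
[470.8  55.2] [ 1.1 60. ] 1.672 (np.float64(227.0), np.float64(214.0))
[524.3 103.2] [ 27.1 117.6] 0.015 (np.float64(305.0), np.float64(171.0))
```

View pics/w1.png

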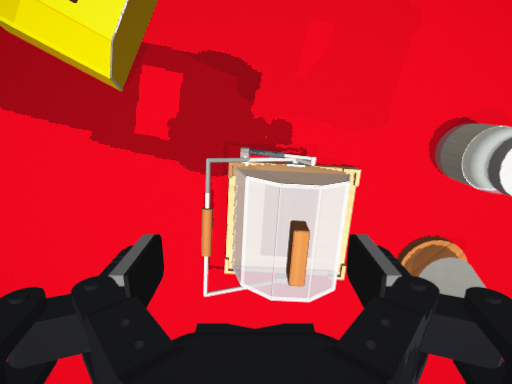

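The clear lid is centred in view, with its grip bar at about (252,297) and the bail sleeve at (231,206). The measurements agree on a tray centre near (544, 20.5) mm and a yaw of about 0.10.

>>> {"name": "jog_arm", "arguments": {
  "moves": [
    [[13,-18,0,-0.016],[13,-18,0,-0.016],[13,-18,0,-0.016],[13,-18,0,-0.016],[0,0,-20,0],[0,0,-20,0],[0,0,-20,0],[0,0,0,0]]
  ],
  "jaw": 1
}}

```text
clock: 3.35
tcp_pos: [0.5381, 0.0259, 0.1681]
tool_rot: [-2.093, -2.335, 0.005]
force: [-0.6, 0.1, -0.5]
finger_gap: 0.0854
gripper_force: 0.0
```

```bash
python3 - <<'E'
from h import *
print(tool())
c,im=snap("wrist","w2")
for q,z in(("lid_grip",.092),("bail_grip",.06)):
    for d in spotter.place_of("wrist",q): print(q,round(d["score"],2),np.round(d["position"],1),np.round(at(c,*d["position"],z),4))
for r in rect(c,brown(im),.106): print(*r)
E
```

```text
(array([538.1,  25.9, 168.1]), 0.109, array([-0.6,  0.1, -0.5]), 85.4)
lid_grip 0.91 [202.3 264.7] [0.5449 0.0211 0.092 ]
bail_grip 0.9 [189.2 154.8] [0.4531 0.0121 0.06  ]
[496.4 -13.1] [0.8 8. ] 0.053 (np.float64(193.0), np.float64(246.0))
[497.4   0.6] [0.  8.5] 1.63 (np.float64(196.0), np.float64(228.0))
[595.6   9.9] [ 7.4 27.1] 1.635 (np.float64(335.0), np.float64(235.0))
[495.9  14.5] [0.  7.5] 1.629 (np.float64(195.0), np.float64(210.0))
[667.9  22.9] [48.8 61.2] 1.103 (np.float64(437.0), np.float64(223.0))
[545.   23.3] [15.1 63.4] 1.68 (np.float64(265.0), np.float64(204.0))
[465.3  27.1] [ 9.8 46.6] 1.671 (np.float64(152.0), np.float64(186.0))
[541.   44.2] [ 99.9 109.1] 0.108 (np.float64(257.0), np.float64(145.0))
```

>>> {"name": "jog_arm", "arguments": {
  "moves": [
    [[7,-5,-10,0],[0,0,-15,0],[0,0,-15,0],[0,0,-15,0],[0,0,-15,0],[0,0,-13,0],[0,0,0,0],[0,0,0,0]]
  ],
  "jaw": 1
}}

```text
clock: 4.17
tcp_pos: [0.5474, 0.0197, 0.0885]
tool_rot: [2.098, 2.338, 0.0]
force: [-0.4, 0.7, 0.7]
finger_gap: 0.0857
gripper_force: 0.0
```

>>> {"name": "jog_arm", "arguments": {
  "moves": [
    [[0,0,0,0],[0,0,0,0],[0,0,0,0],[0,0,0,0],[0,0,0,0],[0,0,0,0],[0,0,0,0],[0,0,0,0]]
  ],
  "jaw": 0,
  "grip_force": 50
}}

```text
clock: 4.83
tcp_pos: [0.5471, 0.0199, 0.0887]
tool_rot: [2.098, 2.338, 0.0]
force: [-0.9, 0.3, 5.1]
finger_gap: 0.0146
gripper_force: 51.5
```

>>> {"name": "jog_arm", "arguments": {
  "moves": [
    [[0,0,5,0],[0,0,10,0],[0,0,15,0],[0,0,15,0],[0,0,20,0],[0,0,20,0],[0,0,20,0],[0,0,0,0]]
  ]
}}

```text
clock: 5.5
tcp_pos: [0.5483, 0.0197, 0.1974]
tool_rot: [2.094, 2.334, 0.006]
force: [1.1, -0.6, -3.0]
finger_gap: 0.0146
gripper_force: 50.6
```

>>> {"name": "jog_arm", "arguments": {
  "moves": [
    [[0,10,0,0],[0,25,0,0],[0,35,0,0],[0,35,0,0],[0,35,0,0],[-5,35,0,0],[-5,25,0,0],[-5,15,0,0]]
  ]
}}

```text
clock: 6.17
tcp_pos: [0.5303, 0.2382, 0.1914]
tool_rot: [-2.094, -2.339, 0.003]
force: [-0.5, -0.3, -2.5]
finger_gap: 0.015
gripper_force: 50.5
```

>>> {"name": "jog_arm", "arguments": {
  "moves": [
    [[0,5,0,0],[0,0,-15,0],[0,0,-20,0],[0,0,-20,0],[0,0,-20,0],[0,0,-15,0],[0,0,-10,0],[0,0,0,0]]
  ]
}}

```text
clock: 6.83
tcp_pos: [0.5307, 0.2394, 0.0905]
tool_rot: [-2.097, -2.335, 0.007]
force: [0.0, 0.3, -3.4]
finger_gap: 0.015
gripper_force: 50.4
```

>>> {"name": "jog_arm", "arguments": {
  "moves": [
    [[0,0,-4,0],[0,0,-4,0],[0,0,-3,0],[0,0,-2,0],[0,0,-1,0],[0,0,0,0],[0,0,0,0],[0,0,0,0]]
  ]
}}

```text
clock: 7.5
tcp_pos: [0.5321, 0.2399, 0.0796]
tool_rot: [2.098, 2.338, 0.001]
force: [0.5, -0.9, -3.6]
finger_gap: 0.0147
gripper_force: 50.5
```

>>> {"name": "jog_arm", "arguments": {
  "moves": [
    [[0,0,-1,0],[0,0,-1,0],[0,0,-1,0],[0,0,-1,0],[0,0,0,0],[0,0,0,0],[0,0,0,0],[0,0,0,0]]
  ]
}}

```text
clock: 8.17
tcp_pos: [0.5321, 0.2399, 0.0767]
tool_rot: [2.098, 2.338, 0.001]
force: [-4.4, -1.1, 9.4]
finger_gap: 0.0145
gripper_force: 52.1
```

>>> {"name": "jog_arm", "arguments": {
  "moves": [
    [[0,0,0,0],[0,0,0,0],[0,0,0,0],[0,0,10,0],[0,0,20,0],[0,0,30,0],[0,0,30,0],[0,0,30,0]]
  ],
  "jaw": 1
}}

```text
clock: 8.83
tcp_pos: [0.5318, 0.2398, 0.1974]
tool_rot: [2.098, 2.338, 0.0]
force: [0.1, 0.4, -0.0]
finger_gap: 0.0853
gripper_force: 0.0
```

>>> {"name": "jog_arm", "arguments": {
  "moves": [
    [[0,-15,25,0],[0,-30,20,0],[0,-35,0,0],[0,-35,0,0],[0,-30,0,0],[0,-15,0,0],[0,0,0,0],[0,0,0,0]]
  ]
}}

```text
clock: 9.5
tcp_pos: [0.532, 0.0795, 0.2409]
tool_rot: [2.1, 2.336, 0.001]
force: [-0.5, 0.1, 0.0]
finger_gap: 0.0854
gripper_force: 0.0
```

```bash
python3 - <<'E'
from h import *
print(tool())
for n in("wrist","top"):
    c,im=snap(n,n+"3")
    for q,z in(("tray",0),("tray_middle",.012),("lid",.0),("lid_grip",.08),("bail_grip",.06)):
        for d in spotter.place_of(n,q): print(n,q,round(d["score"],2),np.round(d["position"],1),np.round(at(c,*d["position"],z),4))
E
python3 -c "
import cv2,numpy as np
a=cv2.imread('pics/wrist3.png');b=cv2.imread('pics/top3.png')[130:250,170:330];b=cv2.resize(b,(512,384),interpolation=cv2.INTER_CUBIC)
cv2.imwrite('pics/c3.png',cv2.resize(np.hstack([a,b]),(800,300)))"
```

```text
(array([532. ,  79.5, 240.9]), 0.106, array([-0.5,  0.1,  0. ]), 85.4)
wrist tray 0.77 [203.5 258. ] [0.5425 0.0186 0.    ]
wrist tray_middle 0.95 [204.6 263.8] [0.5494 0.0219 0.012 ]
wrist lid 0.74 [ 12.2 267.9] [0.529 0.243 0.   ]
wrist lid 0.31 [200.2 261.8] [ 0.5469  0.0236 -0.    ]
wrist bail_grip 0.63 [217.7 177. ] [0.4512 0.0123 0.06  ]
top tray 0.59 [191.9 240. ] [0.5387 0.0237 0.    ]
top tray 0.57 [187.  239.7] [0.5539 0.0249 0.    ]
top tray 0.35 [129.9 207. ] [0.7355 0.1308 0.    ]
top tray_middle 0.64 [189.1 236.7] [0.5448 0.0335 0.012 ]
top lid 0.6 [192.2 169.6] [0.5352 0.2382 0.    ]
top lid 0.42 [179.3 318.4] [ 0.5808 -0.2157  0.    ]
top lid_grip 0.73 [278.6 158.8] [0.2768 0.2414 0.08  ]
top lid_grip 0.61 [189.3 161.4] [0.528  0.2464 0.08  ]
top lid_grip 0.51 [186.  238.1] [0.5402 0.027  0.08  ]
top bail_grip 0.52 [220.1 242.5] [0.4451 0.0134 0.06  ]
top bail_grip 0.28 [190.  161.1] [0.5299 0.2515 0.06  ]
```

View pics/c3.png

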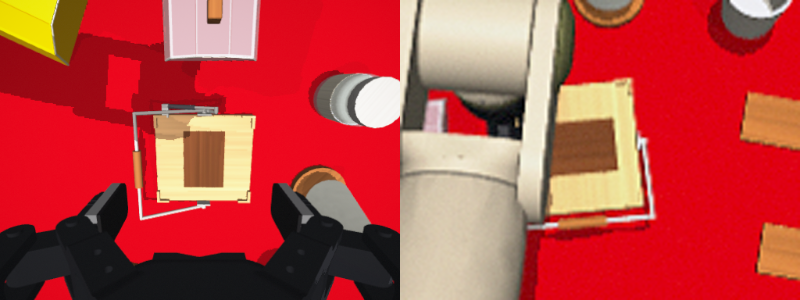

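The lid stands on the table clear of the tray, and the dark inlay shows at about (204,261) in the wrist picture. Next I segment the inlay and the coasters.

```bash
cat >> h.py <<'E'
def dark(im):
    h=cv2.cvtColor(im,cv2.COLOR_RGB2HSV); return cv2.morphologyEx(cv2.inRange(h,(5,60,40),(22,255,165)),cv2.MORPH_OPEN,np.ones((5,5)))
E
python3 - <<'E'
from h import *
print(tool()); c,im=snap("wrist")
print(cv2.cvtColor(im,cv2.COLOR_RGB2HSV)[[204,190,204],[263,255,300]])
for r in rect(c,dark(im),.012): print(*r)
c,im=snap("top")
for r in rect(c,brown(im),.008):
    if 55<r[1][0]<66 and 85<r[1][1]<96: print(*r)
E
```

```text
(array([532. ,  80. , 240.3]), 0.108, array([-0.4,  0.4, -0.1]), 85.1)
[[ 10 166 143]
 [ 11 167 147]
 [ 25  79 250]]
[730.8   3.2] [30.4 62.3] 0.721 (np.float64(402.0), np.float64(233.0))
[544.9  22. ] [65.7 94.9] 1.678 (np.float64(260.0), np.float64(203.0))
[536.7 226.6] [ 5.9 17.5] 0.108 (np.float64(274.0), np.float64(27.0))
[ 421.1 -241.6] [61.5 90.8] 1.399 (np.float64(329.0), np.float64(231.0))
[ 439.7 -387.5] [60.5 91.2] 1.412 (np.float64(376.0), np.float64(225.0))
[ 579.4 -388.3] [61.9 91.2] 1.301 (np.float64(375.0), np.float64(180.0))
[ 582.1 -224.2] [61.6 90.5] 1.407 (np.float64(322.0), np.float64(178.0))
```

>>> {"name": "jog_arm", "arguments": {
  "moves": [
    [[5,-15,0,-0.02],[5,-30,0,-0.03],[5,-35,0,-0.03],[5,-35,0,-0.03],[5,-35,0,-0.03],[5,-35,0,-0.03],[5,-35,0,-0.03],[5,-35,0,-0.03]]
  ]
}}

```text
clock: 10.87
tcp_pos: [0.5719, -0.177, 0.2404]
tool_rot: [2.354, 2.08, 0.0]
force: [0.2, 0.3, 0.8]
finger_gap: 0.0855
gripper_force: 0.0
```

>>> {"name": "jog_arm", "arguments": {
  "moves": [
    [[5,-30,-10,-0.03],[5,-19,-20,-0.01],[0,0,-30,0],[0,0,-30,0],[0,0,-30,0],[0,0,0,0],[0,0,0,0],[0,0,0,0]]
  ],
  "jaw": 1
}}

```text
clock: 11.53
tcp_pos: [0.5828, -0.2246, 0.1223]
tool_rot: [2.392, 2.033, 0.001]
force: [0.1, -0.1, 0.5]
finger_gap: 0.0854
gripper_force: 0.0
```

```bash
cat >> h.py <<'E'
def coasters(n="wrist",f=None,z=.008):
    print(tool()); c,im=snap(n,f)
    for r in rect(c,brown(im),z):
        if 50<r[1][0]<75 and 70<r[1][1]<105: print(*r[:3], "short yaw",round(r[2]-np.pi/2,3))
E
python3 -c "
from h import *
coasters(f='w4')"
```

```text
(array([ 582.8, -224.6,  122.3]), -0.162, array([ 0.1, -0.1,  0.5]), 85.4)
[ 422.3 -242.4] [62.1 90.4] 1.401 short yaw -0.17
[ 581.3 -225.6] [59.5 89.2] 1.403 short yaw -0.168
```

>>> {"name": "jog_arm", "arguments": {
  "moves": [
    [[-1,-1,-20,0],[0,0,-20,0],[0,0,-20,0],[0,0,-20,0],[0,0,-20,0],[0,0,-15,0],[0,0,0,0],[0,0,0,0]]
  ],
  "jaw": 0.82
}}

```text
clock: 12.25
tcp_pos: [0.5817, -0.2255, 0.0067]
tool_rot: [2.393, 2.033, 0.001]
force: [0.7, -0.3, 0.7]
finger_gap: 0.0701
gripper_force: 0.0
```

>>> {"name": "jog_arm", "arguments": {
  "moves": [
    [[0,0,-4,0],[0,0,-3,0],[0,0,-2,0],[0,0,0,0],[0,0,0,0],[0,0,0,0],[0,0,0,0],[0,0,0,0]]
  ]
}}

```text
clock: 12.92
tcp_pos: [0.581, -0.2252, -0.0035]
tool_rot: [2.394, 2.034, 0.0]
force: [0.6, -0.5, 0.0]
finger_gap: 0.0702
gripper_force: 0.0
```

No contact yet, so I close.

>>> {"name": "jog_arm", "arguments": {
  "moves": [
    [[0,0,0,0],[0,0,0,0],[0,0,0,0],[0,0,0,0],[0,0,0,0],[0,0,0,0],[0,0,0,0],[0,0,0,0]]
  ],
  "jaw": 0,
  "grip_force": 50
}}

```text
clock: 13.58
tcp_pos: [0.5812, -0.2253, -0.0031]
tool_rot: [2.393, 2.034, 0.001]
force: [-1.0, -0.3, 6.0]
finger_gap: 0.0587
gripper_force: 54.0
```

>>> {"name": "jog_arm", "arguments": {
  "moves": [
    [[0,0,10,0],[0,0,25,0],[0,0,35,0],[0,0,35,0],[0,0,30,0],[-4,25,0,0.03],[-4,30,0,0.03],[-4,30,0,0.03]]
  ]
}}

```text
clock: 14.25
tcp_pos: [0.5686, -0.1395, 0.1322]
tool_rot: [2.299, 2.14, 0.001]
force: [0.8, -0.0, -0.9]
finger_gap: 0.0583
gripper_force: 53.7
```

>>> {"name": "jog_arm", "arguments": {
  "moves": [
    [[-4,30,0,0.03],[-4,30,0,0.03],[-4,30,0,0.03],[-4,30,0,0.03],[-4,25,0,0.03],[-4,17,0,0.03],[0,0,0,0],[0,0,0,0]]
  ]
}}

```text
clock: 14.92
tcp_pos: [0.5449, 0.0223, 0.1317]
tool_rot: [2.097, 2.339, 0.0]
force: [1.0, -1.1, -0.5]
finger_gap: 0.0583
gripper_force: 53.7
```

```bash
python3 - <<'E'
from h import *
print(tool())
c,im=snap("wrist","w5")
for d in spotter.place_of("wrist","tray_middle"): print(d["score"],at(c,*d["position"],.012))
for r in rect(c,brown(im),.133): print(*r)
E
```

```text
(array([544.9,  22.3, 131.7]), 0.109, array([ 1. , -1.1, -0.5]), 58.3)
[472.9 -68.3] [19.1 21.3] 2.979 (np.float64(110.0), np.float64(371.0))
[584.5  36.6] [ 0.5 16.3] 1.662 (np.float64(340.0), np.float64(222.0))
[640.9  36.4] [38.7 47.6] 1.132 (np.float64(454.0), np.float64(231.0))
[480.2  38.7] [ 8.2 37.5] 1.676 (np.float64(126.0), np.float64(194.0))
[577.1  89.5] [2. 9.] 1.667 (np.float64(346.0), np.float64(109.0))
[581.8  70.9] [ 4.1 50.5] 1.726 (np.float64(347.0), np.float64(145.0))
[537.9  30.7] [ 75.2 121.7] 1.667 (np.float64(251.0), np.float64(190.0))
```

View pics/w5.png

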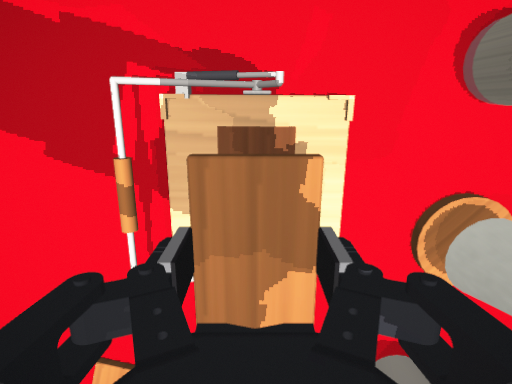

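The coaster is held squarely above the inlay, so I lower it.

>>> {"name": "jog_arm", "arguments": {
  "moves": [
    [[0,0,-15,0],[0,0,-20,0],[0,0,-25,0],[0,0,-20,0],[0,0,-15,0],[0,0,-10,0],[0,0,-6,0],[0,0,0,0]]
  ]
}}

```text
clock: 15.68
tcp_pos: [0.5448, 0.0213, 0.0195]
tool_rot: [-2.099, -2.336, 0.001]
force: [-0.1, 0.3, -0.5]
finger_gap: 0.0578
gripper_force: 53.7
```

>>> {"name": "jog_arm", "arguments": {
  "moves": [
    [[0,0,-3,0],[0,0,-3,0],[0,0,-2,0],[0,0,-1,0],[0,0,0,0],[0,0,0,0],[0,0,0,0],[0,0,0,0]]
  ]
}}

```text
clock: 16.35
tcp_pos: [0.545, 0.0219, 0.0115]
tool_rot: [2.098, 2.338, 0.0]
force: [0.1, -0.1, -0.3]
finger_gap: 0.0585
gripper_force: 53.7
```

>>> {"name": "jog_arm", "arguments": {
  "moves": [
    [[0,0,-1,0],[0,0,-1,0],[0,0,-0.5,0],[0,0,0,0],[0,0,0,0],[0,0,0,0],[0,0,0,0],[0,0,0,0]]
  ]
}}

```text
clock: 17.02
tcp_pos: [0.545, 0.0219, 0.0089]
tool_rot: [2.098, 2.338, 0.0]
force: [-1.4, -0.3, 4.0]
finger_gap: 0.0582
gripper_force: 54.1
```

>>> {"name": "jog_arm", "arguments": {
  "moves": [
    [[0,0,0,0],[0,0,0,0],[0,0,0,0],[0,0,10,0],[0,0,20,0],[0,0,30,0],[0,0,35,0],[0,0,30,0]]
  ],
  "jaw": 0.82
}}

```text
clock: 17.68
tcp_pos: [0.5449, 0.0219, 0.1365]
tool_rot: [2.098, 2.338, 0.001]
force: [0.7, -0.2, 0.5]
finger_gap: 0.0702
gripper_force: 0.0
```

```bash
python3 - <<'E'
from h import *
coasters(z=.020,f="w6")
c,im=snap("wrist")
for r in rect(c,dark(im),.012): print(*r)
E
```

```text
(array([544.9,  21.9, 136.5]), 0.108, array([ 0.7, -0.2,  0.5]), 70.2)
[724.3  -3.9] [67.3 86.8] 1.018 short yaw -0.553
[ 413.1 -187.8] [ 6.7 15.5] 2.986 (np.float64(108.0), np.float64(354.0))
[728.4  -6.6] [41.1 71.2] 1.107 (np.float64(441.0), np.float64(224.0))
[706.7   4.6] [17.5 62.6] 1.076 (np.float64(420.0), np.float64(211.0))
[432.9  -7.5] [14.7 28.8] 1.67 (np.float64(127.0), np.float64(195.0))
[544.5  27.8] [66.4 84.1] 1.672 (np.float64(246.0), np.float64(164.0))
```

>>> {"name": "jog_arm", "arguments": {
  "moves": [
    [[-5,-15,0,-0.02],[-13,-30,0,-0.03],[-13,-30,0,-0.03],[-13,-30,0,-0.03],[-15,-30,0,-0.03],[-15,-30,0,-0.03],[-15,-30,0,-0.03],[-13,-30,0,-0.03]]
  ]
}}

```text
clock: 18.45
tcp_pos: [0.4416, -0.2042, 0.1338]
tool_rot: [-2.354, -2.08, 0.0]
force: [0.8, -0.2, 0.4]
finger_gap: 0.0701
gripper_force: 0.0
```

>>> {"name": "jog_arm", "arguments": {
  "moves": [
    [[-12,-22,0,-0.03],[-9,-17,-10,-0.02],[0,0,0,0],[0,0,0,0],[0,0,0,0],[0,0,0,0],[0,0,0,0],[0,0,0,0]]
  ]
}}

```text
clock: 19.12
tcp_pos: [0.4223, -0.2415, 0.124]
tool_rot: [2.403, 2.024, 0.0]
force: [-0.6, -0.0, -0.4]
finger_gap: 0.0699
gripper_force: 0.0
```

```bash
python3 -c "
from h import *
coasters()"
```

```text
(array([ 422.3, -241.5,  124. ]), -0.171, array([-0.6, -0. , -0.4]), 69.9)
[ 420.  -242.8] [59.5 89.6] 1.402 short yaw -0.169
```

>>> {"name": "jog_arm", "arguments": {
  "moves": [
    [[-2,-1,-20,0],[0,0,-25,0],[0,0,-25,0],[0,0,-25,0],[0,0,-20,0],[0,0,-8,0],[0,0,0,0],[0,0,0,0]]
  ]
}}

```text
clock: 19.83
tcp_pos: [0.4203, -0.2432, 0.0013]
tool_rot: [2.404, 2.023, 0.0]
force: [0.3, -0.3, 0.5]
finger_gap: 0.0698
gripper_force: 0.0
```

>>> {"name": "jog_arm", "arguments": {
  "moves": [
    [[0,0,-2,0],[0,0,-2,0],[0,0,0,0],[0,0,0,0],[0,0,0,0],[0,0,0,0],[0,0,0,0],[0,0,0,0]]
  ]
}}

```text
clock: 20.5
tcp_pos: [0.42, -0.2431, -0.0031]
tool_rot: [2.404, 2.022, 0.0]
force: [-0.2, 0.2, -0.7]
finger_gap: 0.0701
gripper_force: 0.0
```

>>> {"name": "jog_arm", "arguments": {
  "moves": [
    [[0,0,0,0],[0,0,0,0],[0,0,0,0],[0,0,0,0],[0,0,0,0],[0,0,0,0],[0,0,0,0],[0,0,0,0]]
  ],
  "jaw": 0
}}

```text
clock: 21.17
tcp_pos: [0.42, -0.2432, -0.0026]
tool_rot: [2.404, 2.022, -0.0]
force: [-0.7, 1.5, 7.8]
finger_gap: 0.0581
gripper_force: 52.6
```

>>> {"name": "jog_arm", "arguments": {
  "moves": [
    [[0,0,10,0],[0,0,25,0],[0,0,35,0],[0,0,35,0],[0,0,30,0],[8,17,0,0.02],[13,28,0,0.03],[14,30,0,0.03]]
  ]
}}

```text
clock: 21.83
tcp_pos: [0.4551, -0.1679, 0.1323]
tool_rot: [2.321, 2.115, 0.0]
force: [-0.0, -0.7, -1.0]
finger_gap: 0.0582
gripper_force: 54.3
```

>>> {"name": "jog_arm", "arguments": {
  "moves": [
    [[14,30,0,0.03],[14,30,0,0.03],[14,30,0,0.03],[14,30,0,0.03],[14,30,0,0.03],[12,25,0,0.03],[8,15,0,0.02],[0,0,0,0]]
  ]
}}

```text
clock: 22.5
tcp_pos: [0.5457, 0.0246, 0.1316]
tool_rot: [-2.093, -2.342, -0.001]
force: [-1.1, 0.7, -0.9]
finger_gap: 0.0582
gripper_force: 54.3
```

```bash
python3 -c "
from h import *
print(tool())"
```

```text
(array([545.7,  24.6, 131.6]), 0.112, array([-1.1,  0.7, -0.9]), 58.2)
```

>>> {"name": "jog_arm", "arguments": {
  "moves": [
    [[0,0,-15,0],[0,0,-20,0],[0,0,-25,0],[0,0,-20,0],[0,0,-15,0],[0,0,-10,0],[0,0,-4,0],[0,0,0,0]]
  ]
}}

```text
clock: 23.17
tcp_pos: [0.5446, 0.0215, 0.0224]
tool_rot: [-2.098, -2.337, 0.001]
force: [-0.1, 0.3, -0.9]
finger_gap: 0.0579
gripper_force: 54.3
```

>>> {"name": "jog_arm", "arguments": {
  "moves": [
    [[0,0,0,0],[0,0,0,0],[0,0,0,0],[0,0,-1,0],[0,0,0,0],[0,0,0,0],[0,0,0,0],[0,0,0,0]]
  ]
}}

```text
clock: 23.83
tcp_pos: [0.545, 0.0219, 0.0219]
tool_rot: [2.098, 2.338, 0.0]
force: [0.4, -0.3, -0.4]
finger_gap: 0.058
gripper_force: 54.3
```

Same pose as the first placing, (545.0, 21.9). I lower the last 4.5 mm.

>>> {"name": "jog_arm", "arguments": {
  "moves": [
    [[0,0,-1.5,0],[0,0,-1.5,0],[0,0,-1,0],[0,0,-0.5,0],[0,0,0,0],[0,0,0,0],[0,0,0,0],[0,0,0,0]]
  ]
}}

```text
clock: 24.5
tcp_pos: [0.5449, 0.0219, 0.0174]
tool_rot: [-2.098, -2.338, 0.0]
force: [-1.5, -0.6, 3.6]
finger_gap: 0.0581
gripper_force: 54.7
```

>>> {"name": "jog_arm", "arguments": {
  "moves": [
    [[0,0,0,0],[0,0,0,0],[0,0,0,0],[0,0,10,0],[0,0,20,0],[0,0,30,0],[0,0,30,0],[0,0,25,0]]
  ],
  "jaw": 0.82
}}

```text
clock: 25.17
tcp_pos: [0.5451, 0.0219, 0.135]
tool_rot: [2.097, 2.337, 0.001]
force: [-0.1, 0.3, 0.6]
finger_gap: 0.07
gripper_force: 0.0
```

>>> {"name": "jog_arm", "arguments": {
  "moves": [
    [[-4,-15,0,-0.01],[-8,-30,0,-0.02],[-8,-32,0,-0.02],[-8,-32,0,-0.02],[-8,-32,0,-0.02],[-8,-32,0,-0.02],[-8,-32,0,-0.02],[-8,-32,0,-0.02]]
  ]
}}

```text
clock: 25.83
tcp_pos: [0.4843, -0.2166, 0.1331]
tool_rot: [2.268, 2.173, 0.0]
force: [0.3, -0.1, 0.6]
finger_gap: 0.0703
gripper_force: 0.0
```

>>> {"name": "jog_arm", "arguments": {
  "moves": [
    [[-8,-32,0,-0.02],[-8,-32,0,-0.02],[-8,-32,0,-0.02],[-8,-32,0,-0.02],[-7,-28,0,-0.02],[-6,-15,0,-0.017],[0,0,-12,0],[0,0,0,0]]
  ]
}}

```text
clock: 26.5
tcp_pos: [0.439, -0.3859, 0.1191]
tool_rot: [-2.39, -2.034, -0.001]
force: [-0.1, -0.1, -0.4]
finger_gap: 0.0699
gripper_force: 0.0
```

```bash
python3 -c "
from h import *
coasters()"
```

```text
(array([ 439. , -385.9,  119.1]), -0.161, array([-0.1, -0.1, -0.4]), 69.9)
[ 438.6 -389. ] [59.9 89.4] 1.407 short yaw -0.164
[ 577.  -390.1] [61.9 89.2] 1.3 short yaw -0.271
```

>>> {"name": "jog_arm", "arguments": {
  "moves": [
    [[0,-2.5,-20,0],[0,0,-25,0],[0,0,-25,0],[0,0,-25,0],[0,0,-17,0],[0,0,-6,0],[0,0,0,0],[0,0,0,0]]
  ]
}}

```text
clock: 27.22
tcp_pos: [0.4406, -0.3886, 0.0035]
tool_rot: [2.389, 2.038, -0.0]
force: [0.3, 0.1, 0.4]
finger_gap: 0.0703
gripper_force: 0.0
```

>>> {"name": "jog_arm", "arguments": {
  "moves": [
    [[0,0,-2,0],[0,0,-2,0],[0,0,0,0],[0,0,0,0],[0,0,0,0],[0,0,0,0],[0,0,0,0],[0,0,0,0]]
  ]
}}

```text
clock: 27.88
tcp_pos: [0.44, -0.3887, -0.0016]
tool_rot: [2.391, 2.038, 0.0]
force: [0.1, 0.1, -0.0]
finger_gap: 0.07
gripper_force: 0.0
```

>>> {"name": "jog_arm", "arguments": {
  "moves": [
    [[0,0,0,0],[0,0,0,0],[0,0,0,0],[0,0,0,0],[0,0,0,0],[0,0,0,0],[0,0,0,0],[0,0,0,0]]
  ],
  "jaw": 0
}}

```text
clock: 28.55
tcp_pos: [0.44, -0.3887, -0.0011]
tool_rot: [2.39, 2.038, -0.0]
force: [-1.4, 1.8, 5.8]
finger_gap: 0.0581
gripper_force: 53.3
```

>>> {"name": "jog_arm", "arguments": {
  "moves": [
    [[0,0,10,0],[0,0,25,0],[0,0,35,0],[0,0,35,0],[0,0,30,0],[4,15.6,0,0.01],[7,26,0,0.016],[8,30,0,0.02]]
  ]
}}

```text
clock: 29.22
tcp_pos: [0.4588, -0.3168, 0.1339]
tool_rot: [2.344, 2.09, -0.0]
force: [0.9, 0.3, -1.3]
finger_gap: 0.0582
gripper_force: 53.6
```

>>> {"name": "jog_arm", "arguments": {
  "moves": [
    [[8,32,0,0.02],[8,32,0,0.02],[8,32,0,0.02],[8,32,0,0.02],[8,32,0,0.02],[8,32,0,0.02],[8,32,0,0.02],[8,32,0,0.02]]
  ]
}}

```text
clock: 29.88
tcp_pos: [0.5229, -0.0591, 0.1335]
tool_rot: [-2.167, -2.274, 0.0]
force: [0.5, -0.7, -0.8]
finger_gap: 0.058
gripper_force: 53.6
```

>>> {"name": "jog_arm", "arguments": {
  "moves": [
    [[8,30,0,0.02],[8,30,0,0.02],[6,23,0,0.02],[0,0,0,0],[0,0,0,0],[0,0,0,0],[0,0,0,0],[0,0,0,0]]
  ]
}}

```text
clock: 30.55
tcp_pos: [0.5448, 0.021, 0.1334]
tool_rot: [-2.101, -2.335, 0.0]
force: [0.7, 0.2, -0.6]
finger_gap: 0.0579
gripper_force: 53.6
```

```bash
python3 -c "
from h import *
print(tool())"
```

```text
(array([544.8,  21. , 133.4]), 0.105, array([ 0.7,  0.2, -0.6]), 57.9)
```

>>> {"name": "jog_arm", "arguments": {
  "moves": [
    [[0,0.9,-15,0.002],[0,0,-20,0],[0,0,-25,0],[0,0,-20,0],[0,0,-13,0],[0,0,-8,0],[0,0,-2,0],[0,0,0,0]]
  ]
}}

```text
clock: 31.22
tcp_pos: [0.545, 0.0225, 0.0303]
tool_rot: [-2.098, -2.338, 0.0]
force: [0.2, -0.1, -0.6]
finger_gap: 0.0581
gripper_force: 53.6
```

>>> {"name": "jog_arm", "arguments": {
  "moves": [
    [[0,0,-1,0],[0,0,-1,0],[0,0,-0.5,0],[0,0,0,0],[0,0,0,0],[0,0,0,0],[0,0,0,0],[0,0,0,0]]
  ]
}}

```text
clock: 31.88
tcp_pos: [0.545, 0.0229, 0.0279]
tool_rot: [2.097, 2.339, 0.0]
force: [0.3, -0.7, -0.4]
finger_gap: 0.058
gripper_force: 53.6
```

>>> {"name": "jog_arm", "arguments": {
  "moves": [
    [[0,-0.5,0,0],[0,0,-0.5,0],[0,0,-0.5,0],[0,0,-0.5,0],[0,0,0,0],[0,0,0,0],[0,0,0,0],[0,0,0,0]]
  ]
}}

```text
clock: 32.55
tcp_pos: [0.545, 0.0223, 0.0269]
tool_rot: [2.097, 2.339, 0.0]
force: [-2.5, 0.3, 6.3]
finger_gap: 0.0579
gripper_force: 54.4
```

>>> {"name": "jog_arm", "arguments": {
  "moves": [
    [[0,0,0,0],[0,0,0,0],[0,0,0,0],[0,0,10,0],[0,0,20,0],[0,0,30,0],[0,0,30,0],[0,0,20,0]]
  ],
  "jaw": 0.82
}}

```text
clock: 33.22
tcp_pos: [0.5455, 0.0223, 0.1397]
tool_rot: [2.095, 2.337, 0.003]
force: [0.4, -0.5, 0.1]
finger_gap: 0.0698
gripper_force: 0.0
```

>>> {"name": "jog_arm", "arguments": {
  "moves": [
    [[2,-15,0,-0.02],[2,-30,0,-0.03],[3,-32,0,-0.03],[3,-32,0,-0.03],[3,-32,0,-0.03],[3,-32,0,-0.03],[3,-32,0,-0.03],[3,-32,0,-0.03]]
  ]
}}

```text
clock: 33.88
tcp_pos: [0.5668, -0.2162, 0.1371]
tool_rot: [2.353, 2.081, 0.0]
force: [0.2, -0.6, 1.0]
finger_gap: 0.0697
gripper_force: 0.0
```

>>> {"name": "jog_arm", "arguments": {
  "moves": [
    [[3,-32,0,-0.03],[3,-32,0,-0.03],[3,-32,0,-0.03],[2,-32,0,-0.03],[0,-28,0,-0.02],[0,-17,0,-0.007],[0,0,-15,0],[0,0,0,0]]
  ]
}}

```text
clock: 34.55
tcp_pos: [0.5768, -0.388, 0.1192]
tool_rot: [-2.497, -1.9, 0.001]
force: [-0.9, 1.4, -1.4]
finger_gap: 0.0703
gripper_force: 0.0
```

```bash
python3 -c "
from h import *
coasters()"
```

```text
(array([ 576.8, -388. ,  119.2]), -0.27, array([-0.9,  1.4, -1.4]), 70.3)
[ 578.6 -390.1] [59.4 88.9] 1.301 short yaw -0.27
```

>>> {"name": "jog_arm", "arguments": {
  "moves": [
    [[1,-1,-20,0],[0,0,-25,0],[0,0,-25,0],[0,0,-25,0],[0,0,-17,0],[0,0,-6,0],[0,0,0,0],[0,0,0,0]]
  ]
}}

```text
clock: 35.27
tcp_pos: [0.5796, -0.3887, 0.0048]
tool_rot: [2.497, 1.904, 0.0]
force: [-0.8, -0.6, 0.5]
finger_gap: 0.0698
gripper_force: 0.0
```

>>> {"name": "jog_arm", "arguments": {
  "moves": [
    [[0,0,-2,0],[0,0,-2,0],[0,0,-1,0],[0,0,0,0],[0,0,0,0],[0,0,0,0],[0,0,0,0],[0,0,0,0]]
  ]
}}

```text
clock: 35.93
tcp_pos: [0.579, -0.3887, -0.0016]
tool_rot: [2.498, 1.905, 0.0]
force: [0.1, -0.1, -0.6]
finger_gap: 0.0701
gripper_force: 0.0
```

>>> {"name": "jog_arm", "arguments": {
  "moves": [
    [[0,0,0,0],[0,0,0,0],[0,0,0,0],[0,0,0,0],[0,0,0,0],[0,0,0,0],[0,0,0,0],[0,0,0,0]]
  ],
  "jaw": 0
}}

```text
clock: 36.6
tcp_pos: [0.5792, -0.3889, -0.001]
tool_rot: [2.497, 1.904, 0.0]
force: [0.2, 0.0, 6.2]
finger_gap: 0.058
gripper_force: 53.9
```

>>> {"name": "jog_arm", "arguments": {
  "moves": [
    [[0,0,10,0],[0,0,25,0],[0,0,35,0],[0,0,35,0],[0,0,35,0],[-1,16,0,0.015],[-2,26,0,0.02],[-2,30,0,0.03]]
  ]
}}

```text
clock: 37.27
tcp_pos: [0.5735, -0.3167, 0.1389]
tool_rot: [2.435, 1.983, 0.0]
force: [0.3, -0.3, -1.2]
finger_gap: 0.0576
gripper_force: 53.6
```

>>> {"name": "jog_arm", "arguments": {
  "moves": [
    [[-3,32,0,0.03],[-3,32,0,0.03],[-3,32,0,0.03],[-3,32,0,0.03],[-3,32,0,0.03],[-3,32,0,0.03],[-3,32,0,0.03],[-3,32,0,0.03]]
  ]
}}

```text
clock: 37.93
tcp_pos: [0.5494, -0.0591, 0.1387]
tool_rot: [-2.178, -2.264, -0.0]
force: [0.6, -0.4, -0.5]
finger_gap: 0.058
gripper_force: 53.6
```

>>> {"name": "jog_arm", "arguments": {
  "moves": [
    [[-3,32,0,0.03],[-2,30,0,0.03],[0,22,0,0.01],[0,0,0,0],[0,0,0,0],[0,0,0,0],[0,0,0,0],[0,0,0,0]]
  ]
}}

```text
clock: 38.6
tcp_pos: [0.5451, 0.0224, 0.1383]
tool_rot: [2.101, 2.335, -0.0]
force: [0.1, -0.2, -1.3]
finger_gap: 0.0578
gripper_force: 53.6
```

```bash
python3 -c "
from h import *
print(tool())"
```

```text
(array([545.1,  22.4, 138.3]), 0.105, array([ 0.1, -0.2, -1.3]), 57.8)
```

>>> {"name": "jog_arm", "arguments": {
  "moves": [
    [[0,0,-15,0.002],[0,0,-20,0],[0,0,-25,0],[0,0,-20,0],[0,0,-11,0],[0,0,-6,0],[0,0,-2,0],[0,0,0,0]]
  ]
}}

```text
clock: 39.27
tcp_pos: [0.5452, 0.0229, 0.0394]
tool_rot: [2.098, 2.338, 0.0]
force: [0.2, -0.3, 0.3]
finger_gap: 0.0581
gripper_force: 53.6
```

>>> {"name": "jog_arm", "arguments": {
  "moves": [
    [[0,0,-1,0],[0,0,-1,0],[0,0,-0.5,0],[0,0,0,0],[0,0,0,0],[0,0,0,0],[0,0,0,0],[0,0,0,0]]
  ]
}}

```text
clock: 39.93
tcp_pos: [0.545, 0.0234, 0.0369]
tool_rot: [2.097, 2.339, 0.0]
force: [-0.2, 1.4, 0.4]
finger_gap: 0.0582
gripper_force: 53.6
```

>>> {"name": "jog_arm", "arguments": {
  "moves": [
    [[0,0,-0.5,0],[0,0,-0.5,0],[0,0,-0.5,0],[0,0,-0.5,0],[0,0,0,0],[0,0,0,0],[0,0,0,0],[0,0,0,0]]
  ]
}}

```text
clock: 40.6
tcp_pos: [0.545, 0.0234, 0.0349]
tool_rot: [2.097, 2.339, 0.0]
force: [-1.3, -0.4, 3.6]
finger_gap: 0.0579
gripper_force: 54.0
```

>>> {"name": "jog_arm", "arguments": {
  "moves": [
    [[0,0,0,0],[0,0,0,0],[0,0,0,0],[0,0,10,0],[0,0,20,0],[0,0,35,0],[0,0,35,0],[0,0,35,0]]
  ],
  "jaw": 0.82
}}

```text
clock: 41.27
tcp_pos: [0.5446, 0.0234, 0.1721]
tool_rot: [-2.097, -2.339, 0.0]
force: [0.6, -0.6, 0.5]
finger_gap: 0.0698
gripper_force: 0.0
```

>>> {"name": "jog_arm", "arguments": {
  "moves": [
    [[0,15,30,0],[0,20,30,0],[0,20,20,0],[0,10,0,0],[0,0,0,0],[0,0,0,0],[0,0,0,0],[0,0,0,0]]
  ],
  "jaw": 1
}}

```text
clock: 41.93
tcp_pos: [0.5447, 0.0875, 0.2488]
tool_rot: [-2.097, -2.337, 0.002]
force: [0.4, -0.3, -0.7]
finger_gap: 0.0855
gripper_force: 0.0
```

```bash
python3 - <<'E'
from h import *
coasters(z=.044,f="w7")
c,im=snap("wrist")
for d in spotter.place_of("wrist","lid"): print(d["score"],d["position"],at(c,*d["position"],0))
c,im=snap("top")
for d in spotter.place_of("top","lid_grip"): print(d["score"],d["position"],at(c,*d["position"],.08))
for d in spotter.place_of("top","coaster1"): print(d["score"],d["position"],at(c,*d["position"],.0))
a=cv2.imread("pics/w7.png"); b=im[100:300,100:367,::-1]; cv2.imwrite("pics/c7.png",cv2.resize(np.hstack([a,cv2.resize(b,(512,384))]),(800,300)))
E
```

```text
(array([544.7,  87.5, 248.8]), 0.108, array([ 0.4, -0.3, -0.7]), 85.5)
0.73 [5.1, 38.8] [0.28329016 0.2316703  0.        ]
0.61 [23.9, 256.2] [0.52911487 0.23967173 0.        ]
0.74 [189.1, 165.5] [0.52876624 0.23457624 0.08      ]
0.73 [186.0, 242.8] [0.54040738 0.01360563 0.08      ]
0.74 [137.5, 372.5] [ 0.71835879 -0.39076077  0.        ]
0.6 [188.3, 237.7] [0.54974631 0.03092431 0.        ]
```

View pics/c7.png

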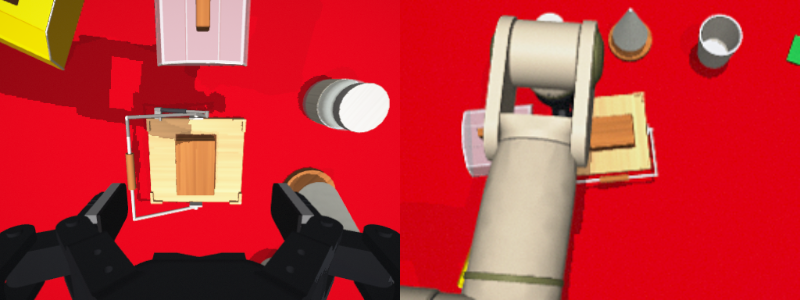

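The pile of four sits neatly on the inlay at about (165,195) in the view, and no wooden coasters are left outside. Next is the lid.

>>> {"name": "jog_arm", "arguments": {
  "moves": [
    [[0,15,0,0],[-2,30,0,0],[-3,35,0,0],[-4,35,0,0],[-4,25,-20,0],[0,12,-30,0],[0,0,-25,0],[0,0,0,0]]
  ]
}}

```text
clock: 42.9
tcp_pos: [0.5297, 0.2406, 0.1701]
tool_rot: [-2.092, -2.337, 0.012]
force: [-0.6, 0.3, -1.2]
finger_gap: 0.0856
gripper_force: 0.0
```

```bash
python3 - <<'E'
from h import *
print(tool())
c,im=snap("wrist","w8")
for d in spotter.place_of("wrist","lid_grip"): print(d["score"],d["position"],at(c,*d["position"],.08))
for r in rect(c,brown(im),.094): print(*r)
E
```

```text
(array([529.7, 240.6, 170.1]), 0.11, array([-0.6,  0.3, -1.2]), 85.6)
0.59 [190.5, 258.2] [0.53091283 0.24014377 0.08      ]
[700.1  97.5] [22.8 23.7] 1.697 (np.float64(430.0), np.float64(376.0))
[587.8 146.9] [ 1.6 10.6] 1.732 (np.float64(314.0), np.float64(310.0))
[535.8 137.7] [ 38.9 115.2] 0.144 (np.float64(267.0), np.float64(315.0))
[501.6 149. ] [ 8.5 14.7] 0.065 (np.float64(208.0), np.float64(298.0))
[481.5 145.7] [12.7 14.4] 0.391 (np.float64(185.0), np.float64(301.0))
[531.2 243.1] [15.  62.4] 1.676 (np.float64(259.0), np.float64(191.0))
```

>>> {"name": "jog_arm", "arguments": {
  "moves": [
    [[0,0,-15,0],[0,0,-20,0],[0,0,-20,0],[0,0,-18,0],[0,0,-12,0],[0,0,-5,0],[0,0,-3,0],[0,0,0,0]]
  ],
  "jaw": 1
}}

```text
clock: 43.67
tcp_pos: [0.5327, 0.2402, 0.0829]
tool_rot: [2.097, 2.338, 0.002]
force: [-0.1, -0.6, 0.1]
finger_gap: 0.0853
gripper_force: 0.0
```

```bash
python3 -c "
from h import *
print(tool())"
```

```text
(array([532.7, 240.2,  82.9]), 0.108, array([-0.1, -0.6,  0.1]), 85.3)
```

>>> {"name": "jog_arm", "arguments": {
  "moves": [
    [[0,0,-3,0],[0,0,-2,0],[0,0,0,0],[0,0,0,0],[0,0,0,0],[0,0,0,0],[0,0,0,0],[0,0,0,0]]
  ]
}}

```text
clock: 44.33
tcp_pos: [0.532, 0.2404, 0.0769]
tool_rot: [2.097, 2.339, 0.0]
force: [-0.7, -0.1, 0.2]
finger_gap: 0.0854
gripper_force: 0.0
```

>>> {"name": "jog_arm", "arguments": {
  "moves": [
    [[0,0,0,0],[0,0,0,0],[0,0,0,0],[0,0,0,0],[0,0,0,0],[0,0,0,0],[0,0,0,0],[0,0,0,0]]
  ],
  "jaw": 0,
  "grip_force": 60
}}

```text
clock: 45.0
tcp_pos: [0.5321, 0.2404, 0.077]
tool_rot: [2.097, 2.339, 0.001]
force: [0.5, -0.2, 2.5]
finger_gap: 0.0145
gripper_force: 60.7
```

>>> {"name": "jog_arm", "arguments": {
  "moves": [
    [[0,0,5,0],[0,0,10,0],[0,0,20,0],[0,0,25,0],[0,0,30,0],[0,0,30,0],[0,0,10,0],[0,0,0,0]]
  ]
}}

```text
clock: 45.67
tcp_pos: [0.5327, 0.2406, 0.2095]
tool_rot: [2.095, 2.337, 0.007]
force: [-0.2, 0.2, -3.6]
finger_gap: 0.0145
gripper_force: 60.3
```

>>> {"name": "jog_arm", "arguments": {
  "moves": [
    [[0,-10,0,0],[0,-20,0,0],[2,-30,0,0],[3,-30,0,0],[3,-30,0,0],[3,-30,0,0],[2,-30,0,0],[1,-25,0,0]]
  ]
}}

```text
clock: 46.33
tcp_pos: [0.5449, 0.0328, 0.2043]
tool_rot: [-2.096, -2.335, 0.004]
force: [0.1, -0.5, -2.5]
finger_gap: 0.0144
gripper_force: 60.1
```

>>> {"name": "jog_arm", "arguments": {
  "moves": [
    [[0,-14,0,0],[0,0,0,0],[0,0,0,0],[0,0,0,0],[0,0,0,0],[0,0,0,0],[0,0,0,0],[0,0,0,0]]
  ]
}}

```text
clock: 47.0
tcp_pos: [0.5459, 0.0218, 0.2068]
tool_rot: [-2.096, -2.34, 0.0]
force: [-0.4, 0.4, -3.0]
finger_gap: 0.0145
gripper_force: 60.1
```

```bash
python3 - <<'E'
from h import *
print(tool())
c,im=snap("wrist","w9")
E
```

```text
(array([545.9,  21.8, 206.8]), 0.11, array([-0.4,  0.4, -3. ]), 14.5)
```

View pics/w9.png

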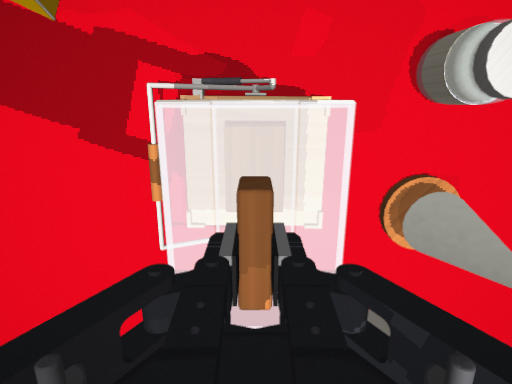

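The lid is held square above the tray, its bar at about (240,255). I lower it.

>>> {"name": "jog_arm", "arguments": {
  "moves": [
    [[0,-1,-15,-0.002],[0,0,-20,0],[0,0,-25,0],[0,0,-20,0],[0,0,-12,0],[0,0,-8,0],[0,0,-4,0],[0,0,-2,0]]
  ]
}}

```text
clock: 47.72
tcp_pos: [0.5461, 0.0204, 0.1007]
tool_rot: [2.099, 2.337, 0.0]
force: [0.8, -0.6, -3.5]
finger_gap: 0.0148
gripper_force: 60.1
```

>>> {"name": "jog_arm", "arguments": {
  "moves": [
    [[0,0,0,0],[0,0,-2,0],[0,0,-1,0],[0,0,0,0],[0,0,0,0],[0,0,0,0],[0,0,0,0],[0,0,0,0]]
  ]
}}

```text
clock: 48.38
tcp_pos: [0.546, 0.0204, 0.0979]
tool_rot: [2.099, 2.337, 0.0]
force: [0.1, 0.1, -2.6]
finger_gap: 0.0145
gripper_force: 60.1
```

```bash
python3 -c "
from h import *
print(tool())"
```

```text
(array([546. ,  20.4,  97.9]), 0.107, array([ 0.1,  0.1, -2.6]), 14.5)
```

>>> {"name": "jog_arm", "arguments": {
  "moves": [
    [[0,0.4,-1.5,0],[0,0,-1.5,0],[0,0,-1.5,0],[0,0,-1.5,0],[0,0,0,0],[0,0,0,0],[0,0,0,0],[0,0,0,0]]
  ]
}}

```text
clock: 49.05
tcp_pos: [0.546, 0.0208, 0.0919]
tool_rot: [2.099, 2.337, 0.0]
force: [-0.0, -0.4, -2.9]
finger_gap: 0.0146
gripper_force: 60.1
```

>>> {"name": "jog_arm", "arguments": {
  "moves": [
    [[0,0,-0.5,0],[0,0,-0.5,0],[0,0,-0.5,0],[0,0,-0.5,0],[0,0,0,0],[0,0,0,0],[0,0,0,0],[0,0,0,0]]
  ]
}}

```text
clock: 49.72
tcp_pos: [0.546, 0.0208, 0.0898]
tool_rot: [2.099, 2.337, 0.0]
force: [0.3, -0.5, -3.4]
finger_gap: 0.0145
gripper_force: 60.1
```

>>> {"name": "jog_arm", "arguments": {
  "moves": [
    [[0,0,-0.5,0],[0,0,-0.5,0],[0,0,-0.5,0],[0,0,0,0],[0,0,0,0],[0,0,0,0],[0,0,0,0],[0,0,0,0]]
  ]
}}

```text
clock: 50.38
tcp_pos: [0.5461, 0.0207, 0.089]
tool_rot: [2.099, 2.337, 0.001]
force: [-2.1, 0.2, 5.6]
finger_gap: 0.0141
gripper_force: 61.3
```

Contact came at the seated height. I release the lid and look.

>>> {"name": "jog_arm", "arguments": {
  "moves": [
    [[0,0,0,0],[0,0,0,0],[0,0,0,0],[0,0,10,0],[0,0,20,0],[0,0,30,0],[0,0,30,0],[0,0,20,0]]
  ],
  "jaw": 1
}}

```text
clock: 51.05
tcp_pos: [0.5465, 0.0207, 0.2019]
tool_rot: [2.097, 2.335, 0.003]
force: [0.8, -0.5, 0.4]
finger_gap: 0.0854
gripper_force: 0.0
```

>>> {"name": "jog_arm", "arguments": {
  "moves": [
    [[-15,0,0,0],[-25,10,0,0],[-25,10,0,0],[-15,10,0,0],[0,0,0,0],[0,0,0,0],[0,0,0,0],[0,0,0,0]]
  ],
  "jaw": 0.35
}}

```text
clock: 51.72
tcp_pos: [0.4668, 0.0504, 0.1985]
tool_rot: [2.1, 2.336, 0.0]
force: [0.7, -0.5, -0.2]
finger_gap: 0.0296
gripper_force: 0.0
```

```bash
python3 - <<'E'
from h import *
print(tool())
c,im=snap("wrist","w10")
for q,z in(("lid_grip",.092),("lid",.012),("bail_grip",.06)):
  for d in spotter.place_of("wrist",q): print(q,d["score"],d["position"],at(c,*d["position"],z))
for r in rect(c,brown(im),.106): print("bar",*r)
for r in rect(c,brown(im),.063): print("slv",*r)
E
```

```text
(array([466.8,  50.4, 198.5]), 0.107, array([ 0.7, -0.5, -0.2]), 29.6)
lid_grip 0.67 [227.4, 340.4] [0.54436257 0.01968185 0.092     ]
lid 0.63 [199.6, 322.8] [0.54634158 0.01959055 0.012     ]
bail_grip 0.64 [210.1, 235.6] [0.45145788 0.01430922 0.06      ]
bar [474.9  -1.9] [11.  17.5] 1.676 (np.float64(255.0), np.float64(252.0))
bar [649.2  25.4] [47.6 64.1] 1.335 (np.float64(474.0), np.float64(238.0))
bar [541.5  24.6] [21.5 65.5] 1.682 (np.float64(343.0), np.float64(227.0))
bar [450.2  29.8] [ 8.9 48.9] 1.663 (np.float64(233.0), np.float64(210.0))
bar [576.6  46.6] [ 3.3 94.2] 1.692 (np.float64(390.0), np.float64(206.0))
bar [568.6  99.2] [2.9 7.6] 1.676 (np.float64(396.0), np.float64(141.0))
bar [573.2  98.9] [ 0.7 13.6] 1.68 (np.float64(402.0), np.float64(142.0))
bar [501.8  90.3] [ 57.4 129.9] 0.644 (np.float64(303.0), np.float64(149.0))
slv [477.9 -23.5] [13.  20.7] 1.676 (np.float64(255.0), np.float64(252.0))
slv [684.2   8.7] [56.3 75.9] 1.335 (np.float64(474.0), np.float64(238.0))
slv [556.7   7.8] [25.4 77.5] 1.682 (np.float64(343.0), np.float64(227.0))
slv [448.7  14. ] [10.5 57.9] 1.663 (np.float64(233.0), np.float64(210.0))
slv [598.2  33.8] [  3.9 111.5] 1.692 (np.float64(390.0), np.float64(206.0))
slv [588.7  96.1] [3.5 9. ] 1.676 (np.float64(396.0), np.float64(141.0))
slv [594.3  95.7] [ 0.8 16.1] 1.68 (np.float64(402.0), np.float64(142.0))
slv [509.7  85.5] [ 68.  153.7] 0.644 (np.float64(303.0), np.float64(149.0))
```

View pics/w10.png

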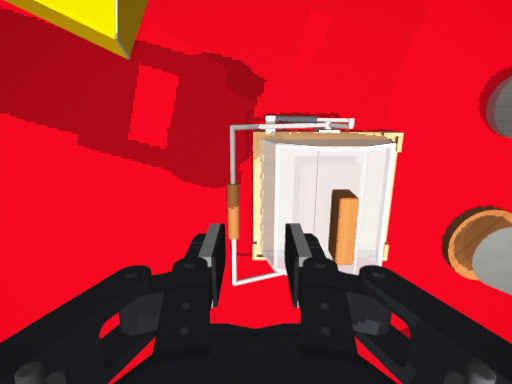

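The lid is seated between the lugs, its bar at (227,343), and the sleeve is at (210,233). I now go to the sleeve at about (450.5, 12.5).

>>> {"name": "jog_arm", "arguments": {
  "moves": [
    [[-8,-19,0,0],[-8,-19,0,0],[0,0,-25,0],[0,0,-30,0],[0,0,-30,0],[0,0,-25,0],[0,0,-15,0],[0,0,0,0]]
  ],
  "jaw": 0.35
}}

```text
clock: 52.58
tcp_pos: [0.4487, 0.0129, 0.0708]
tool_rot: [-2.097, -2.333, 0.004]
force: [-0.4, -0.3, 0.2]
finger_gap: 0.03
gripper_force: 0.0
```

>>> {"name": "jog_arm", "arguments": {
  "moves": [
    [[0,0,-7,0],[0,0,-6,0],[0,0,-4,0],[0,0,-2,0],[0,0,0,0],[0,0,0,0],[0,0,0,0],[0,0,0,0]]
  ]
}}

```text
clock: 53.25
tcp_pos: [0.4501, 0.0127, 0.0546]
tool_rot: [2.099, 2.337, 0.001]
force: [0.7, 0.8, -0.5]
finger_gap: 0.0298
gripper_force: 0.0
```

```bash
python3 - <<'E'
from h import *
print(tool())
c,im=snap("scene")
a=im[150:250,200:333,::-1]; cv2.imwrite("pics/s11.png",cv2.resize(a,None,fx=5,fy=5,interpolation=cv2.INTER_CUBIC))
E
```

```text
(array([450.1,  12.7,  54.6]), 0.107, array([ 0.7,  0.8, -0.5]), 29.8)
```

View pics/s11.png

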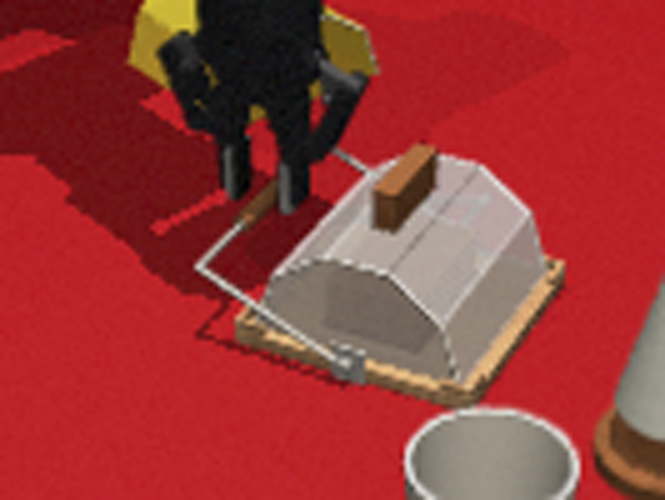

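The fingers straddle the sleeve. I close gently.

>>> {"name": "jog_arm", "arguments": {
  "moves": [
    [[0,0,-1.5,0],[0,0,0,0],[0,0,0,0],[0,0,0,0],[0,0,0,0],[0,0,0,0],[0,0,0,0],[0,0,0,0]]
  ],
  "jaw": 0,
  "grip_force": 30
}}

```text
clock: 53.97
tcp_pos: [0.4494, 0.0128, 0.0527]
tool_rot: [-2.099, -2.336, 0.001]
force: [-5.3, -1.9, 0.8]
finger_gap: 0.0102
gripper_force: 29.9
```

```bash
python3 - <<'E'
from h import *
p=tool(); print(p)
# arc: sleeve path from joint 0 on, in world (tray yaw .107); steps of 0.1 rad
a=np.arange(0.45,1.86,.1); s=np.c_[-105*np.cos(a),14+105*np.sin(a)]; d=np.diff(s,axis=0)
for ai,q in zip(a[1:],d): print(round(ai-.45,2),np.round([q[0]*np.cos(.107),q[0]*np.sin(.107),q[1]],1))
E
```

```text
(array([449.4,  12.8,  52.7]), 0.107, array([-5.3, -1.9,  0.8]), 10.2)
0.1 [5.  0.5 9.2]
0.2 [5.9 0.6 8.7]
0.3 [6.7 0.7 8. ]
0.4 [7.5 0.8 7.3]
0.5 [8.2 0.9 6.5]
0.6 [8.8 0.9 5.7]
0.7 [9.3 1.  4.8]
0.8 [9.7 1.  3.8]
0.9 [10.1  1.1  2.8]
1.0 [10.3  1.1  1.8]
1.1 [10.4  1.1  0.7]
1.2 [10.4  1.1 -0.3]
1.3 [10.3  1.1 -1.4]
1.4 [10.2  1.1 -2.4]
```

>>> {"name": "jog_arm", "arguments": {
  "moves": [
    [[2.5,0.3,4.7,0],[2.5,0.3,4.5,0],[3,0.3,4.4,0],[3,0.3,4.3,0],[3.3,0.3,4,0],[3.4,0.4,4,0],[3.7,0.4,3.7,0],[3.8,0.4,3.6,0]]
  ]
}}

```text
clock: 54.63
tcp_pos: [0.4699, 0.015, 0.0856]
tool_rot: [-2.091, -2.332, 0.016]
force: [-26.8, -11.3, 18.9]
finger_gap: 0.0101
gripper_force: 29.4
```

>>> {"name": "jog_arm", "arguments": {
  "moves": [
    [[4.1,0.4,3.3,0],[4.1,0.5,3.2,0],[4.4,0.5,2.9,0],[4.4,0.5,2.8,0],[4.6,0.5,2.4,0],[4.7,0.5,2.4,0],[0,0,0,0],[0,0,0,0]]
  ]
}}

```text
clock: 55.3
tcp_pos: [0.4969, 0.0176, 0.1072]
tool_rot: [-2.095, -2.336, 0.013]
force: [-39.6, -8.3, 62.8]
finger_gap: 0.0099
gripper_force: 34.2
```

```bash
python3 - <<'E'
from h import *
print(tool())
c,im=snap("scene")
a=im[150:250,200:333,::-1]; cv2.imwrite("pics/s12.png",cv2.resize(a,None,fx=5,fy=5,interpolation=cv2.INTER_CUBIC))
E
```

```text
(array([496.9,  17.6, 107.2]), 0.109, array([-39.6,  -8.3,  62.8]), 9.9)
```

View pics/s12.png

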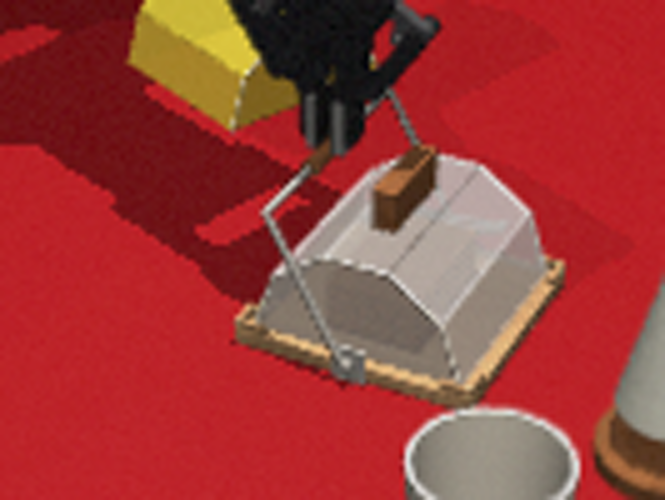

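The force pattern fits a bail that started at about -0.08 rad, so its arc lies a little outside my path. I relieve the offset and carry on along the fitted arc.

>>> {"name": "jog_arm", "arguments": {
  "moves": [
    [[-2,0,2,0],[-2,0,2,0],[0,0,0,0],[0,0,0,0],[0,0,0,0],[0,0,0,0],[0,0,0,0],[0,0,0,0]]
  ]
}}

```text
clock: 56.02
tcp_pos: [0.4968, 0.0176, 0.1087]
tool_rot: [2.098, 2.337, -0.003]
force: [-12.4, -6.2, 20.6]
finger_gap: 0.0084
gripper_force: 31.5
```

The gap is shrinking, so the fingertips are riding on the upper half of the sleeve. I let go, measure again, and regrip deeper.

>>> {"name": "jog_arm", "arguments": {
  "moves": [
    [[0,0,0,0],[0,0,0,0],[0,0,20,0],[-10,0,25,0],[-20,15,25,0],[0,15,15,0],[0,0,0,0],[0,0,0,0]]
  ],
  "jaw": 0.35
}}

```text
clock: 56.68
tcp_pos: [0.4681, 0.0487, 0.1923]
tool_rot: [2.097, 2.337, 0.002]
force: [-0.5, -0.0, -0.7]
finger_gap: 0.0299
gripper_force: 0.0
```

```bash
python3 - <<'E'
from h import *
print(tool())
obs=[]
for n in("wrist","scene","top"):
    c,im=snap(n,n+"13")
    for d in spotter.place_of(n,"bail_grip")[:1]:
        obs.append((c[2],ray(c,*d["position"]))); print(n,d["score"],at(c,*d["position"],.06))
    m=brown(im)
    if n=="wrist":
        for r in rect(c,m,.055):
            if 45<r[1][1]<80 and r[1][0]<30: print(*r)
# fit joint a on known arc
best=[]
for a in np.arange(.25,1.9,.01):
    x=-105*np.cos(a); p=np.array([545+x*np.cos(.107),22+x*np.sin(.107),14+105*np.sin(a)])/1000
    e=[np.linalg.norm(np.cross(p-o,d/np.linalg.norm(d))) for o,d in obs]; best.append((sum(np.array(e)**2),a-.45,np.round(np.array(e)*1000,1),p.round(4)))
best.sort(key=lambda t:t[0]); print(best[0])
a=cv2.imread("pics/scene13.png")[150:250,200:333]; cv2.imwrite("pics/s13.png",cv2.resize(a,None,fx=5,fy=5,interpolation=cv2.INTER_CUBIC))
E
```

```text
(array([468.1,  48.7, 192.3]), 0.108, array([-0.5, -0. , -0.7]), 29.9)
wrist 0.66 [0.44944871 0.01438335 0.06      ]
[448.   11.4] [11.3 58.3] 1.663 (np.float64(230.0), np.float64(210.0))
scene 0.58 [0.45085534 0.01000833 0.06      ]
top 0.57 [0.44484697 0.01022417 0.06      ]
(np.float64(2.2925465449310108e-05), np.float64(-0.04999999999999988), array([0.9, 3.1, 3.6]), array([0.4488, 0.0117, 0.0549]))
```

View pics/s13.png

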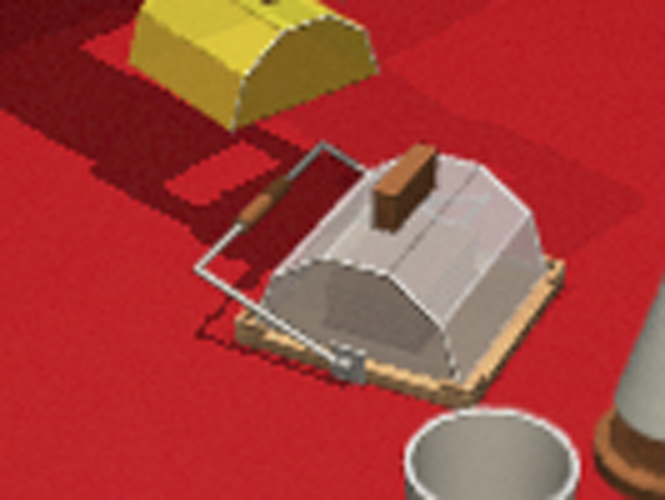

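The lid is still seated, with its bar at about (410,185) in the crop. The bail is back open at about -0.06 rad, which puts the sleeve near (448.4, 11.7, 53.5). I regrip 7.5 mm deeper.

>>> {"name": "jog_arm", "arguments": {
  "moves": [
    [[-10,-18,0,0],[-9.5,-18.5,0,0],[0,0,-25,0],[0,0,-30,0],[0,0,-30,0],[0,0,-25,0],[0,0,-15,0],[0,0,0,0]]
  ]
}}

```text
clock: 57.65
tcp_pos: [0.4464, 0.0119, 0.0642]
tool_rot: [-2.096, -2.332, 0.005]
force: [0.2, -0.3, -0.1]
finger_gap: 0.0297
gripper_force: 0.0
```

>>> {"name": "jog_arm", "arguments": {
  "moves": [
    [[0,0,-8,0],[0,0,-6,0],[0,0,-4,0],[0,0,-2,0],[0,0,0,0],[0,0,0,0],[0,0,0,0],[0,0,0,0]]
  ]
}}

```text
clock: 58.32
tcp_pos: [0.4481, 0.0118, 0.0473]
tool_rot: [2.099, 2.337, 0.001]
force: [-0.0, 0.2, 0.5]
finger_gap: 0.03
gripper_force: 0.0
```

```bash
python3 -c "
from h import *
print(tool())"
```

```text
(array([448.1,  11.8,  47.3]), 0.107, array([-0. ,  0.2,  0.5]), 30.0)
```

>>> {"name": "jog_arm", "arguments": {
  "moves": [
    [[0,0,-1.5,0],[0,0,0,0],[0,0,0,0],[0,0,0,0],[0,0,0,0],[0,0,0,0],[0,0,0,0],[0,0,0,0]]
  ],
  "jaw": 0,
  "grip_force": 25
}}

```text
clock: 58.98
tcp_pos: [0.4487, 0.0119, 0.0456]
tool_rot: [2.099, 2.336, 0.002]
force: [5.3, 2.7, -3.5]
finger_gap: 0.0108
gripper_force: 26.2
```

>>> {"name": "jog_arm", "arguments": {
  "moves": [
    [[2.2,0.2,4.8,0],[2.2,0.2,4.7,0],[2.7,0.3,4.5,0],[2.7,0.3,4.5,0],[3.1,0.3,4.2,0],[3.1,0.3,4.2,0],[0,0,0,0],[0,0,0,0]]
  ]
}}

```text
clock: 59.65
tcp_pos: [0.4631, 0.0134, 0.0725]
tool_rot: [-2.098, -2.337, 0.003]
force: [-3.9, -3.4, -1.7]
finger_gap: 0.0105
gripper_force: 25.6
```

Forces are low now, so I continue the arc.

>>> {"name": "jog_arm", "arguments": {
  "moves": [
    [[3.5,0.4,3.9,0],[3.5,0.4,3.9,0],[3.9,0.4,3.5,0],[3.9,0.4,3.5,0],[4.2,0.5,3.1,0],[4.2,0.5,3.1,0],[0,0,0,0],[0,0,0,0]]
  ]
}}

```text
clock: 60.32
tcp_pos: [0.4841, 0.0156, 0.0943]
tool_rot: [-2.095, -2.335, 0.009]
force: [-18.2, -7.0, 18.2]
finger_gap: 0.0109
gripper_force: 26.7
```

>>> {"name": "jog_arm", "arguments": {
  "moves": [
    [[4.5,0.5,2.7,0],[4.5,0.5,2.7,0],[0,0,0,0],[0,0,0,0],[0,0,0,0],[0,0,0,0],[0,0,0,0],[0,0,0,0]]
  ]
}}

```text
clock: 60.98
tcp_pos: [0.494, 0.0166, 0.1003]
tool_rot: [-2.097, -2.336, 0.006]
force: [-15.7, -4.7, 20.2]
finger_gap: 0.0107
gripper_force: 27.2
```

```bash
python3 -c "
from h import *
print(tool())"
```

```text
(array([494. ,  16.6, 100.3]), 0.108, array([-15.7,  -4.7,  20.2]), 10.7)
```

>>> {"name": "jog_arm", "arguments": {
  "moves": [
    [[-0.8,0,1.5,0],[4.6,0.5,2.5,0],[4.7,0.5,2.4,0],[4.8,0.5,2,0],[4.9,0.5,1.9,0],[0,0,0,0],[0,0,0,0],[0,0,0,0]]
  ]
}}

```text
clock: 61.65
tcp_pos: [0.5145, 0.0189, 0.1101]
tool_rot: [2.099, 2.336, 0.0]
force: [-4.1, -2.7, 5.7]
finger_gap: 0.0104
gripper_force: 25.6
```

>>> {"name": "jog_arm", "arguments": {
  "moves": [
    [[5,0.5,1.6,0],[5,0.5,1.4,0],[5.1,0.6,1.1,0],[5.1,0.6,0.9,0],[0,0,0,0],[0,0,0,0],[0,0,0,0],[0,0,0,0]]
  ]
}}

```text
clock: 62.32
tcp_pos: [0.5354, 0.0212, 0.1149]
tool_rot: [2.098, 2.335, 0.002]
force: [-1.0, -1.5, 5.8]
finger_gap: 0.0106
gripper_force: 25.2
```

```bash
python3 -c "
from h import *
print(tool())"
```

```text
(array([535.4,  21.2, 114.9]), 0.107, array([-1. , -1.5,  5.8]), 10.6)
```

>>> {"name": "jog_arm", "arguments": {
  "moves": [
    [[5.2,0.6,0.3,0],[5.2,0.6,0.2,0],[5.2,0.6,-0.2,0],[5.2,0.6,-0.5,0],[5.2,0.6,-0.8,0],[5.2,0.6,-0.9,0],[0,0,0,0],[0,0,0,0]]
  ]
}}

```text
clock: 62.98
tcp_pos: [0.5669, 0.0247, 0.1123]
tool_rot: [2.098, 2.336, 0.002]
force: [1.6, -5.3, 1.4]
finger_gap: 0.0106
gripper_force: 25.4
```

>>> {"name": "jog_arm", "arguments": {
  "moves": [
    [[4,0.4,-0.9,0],[2,0.2,-0.5,0],[0,0,0,0],[0,0,0,0],[0,0,0,0],[0,0,0,0],[0,0,0,0],[0,0,0,0]]
  ]
}}

```text
clock: 63.65
tcp_pos: [0.5723, 0.0253, 0.1107]
tool_rot: [2.099, 2.336, 0.001]
force: [3.0, -4.4, -0.9]
finger_gap: 0.0107
gripper_force: 25.4
```

>>> {"name": "jog_arm", "arguments": {
  "moves": [
    [[0,0,0,0],[0,0,0,0],[0,0,0,0],[0,0,5,0],[0,0,15,0],[0,0,25,0],[0,0,30,0],[0,0,20,0]]
  ],
  "jaw": 0.3
}}

```text
clock: 64.32
tcp_pos: [0.572, 0.0257, 0.2087]
tool_rot: [2.098, 2.336, 0.003]
force: [0.4, -0.2, 0.6]
finger_gap: 0.0254
gripper_force: 0.0
```

>>> {"name": "jog_arm", "arguments": {
  "moves": [
    [[0,20,5,0],[-10,30,5,0],[-10,30,5,0],[-10,30,5,0],[-10,20,0,0],[0,0,0,0],[0,0,0,0],[0,0,0,0]]
  ]
}}

```text
clock: 64.98
tcp_pos: [0.5319, 0.1551, 0.226]
tool_rot: [2.099, 2.337, -0.0]
force: [0.4, 0.5, -0.2]
finger_gap: 0.0255
gripper_force: 0.0
```

```bash
python3 - <<'E'
from h import *
print(tool())
obs=[]
for n in("wrist","scene","top"):
    c,im=snap(n,n+"14")
    for d in spotter.place_of(n,"bail_grip")[:1]:
        obs.append((c[2],ray(c,*d["position"]))); print(n,d["score"],at(c,*d["position"],.115))
for a in (1.30,1.5,1.6,1.7,1.8,1.85,1.9):
    x=-105*np.cos(a); p=np.array([545+x*np.cos(.107),22+x*np.sin(.107),14+105*np.sin(a)])/1000
    print(round(a-.45,2),[round(1000*np.linalg.norm(np.cross(p-o,d/np.linalg.norm(d))),1) for o,d in obs])
a=cv2.imread("pics/scene14.png")[130:300,190:380]; b=cv2.imread("pics/wrist14.png")
cv2.imwrite("pics/c14.png",np.hstack([cv2.resize(a,(400,358),interpolation=cv2.INTER_CUBIC),cv2.resize(b,(400,358))]))
E
```

```text
(array([531.9, 155.1, 226. ]), 0.107, array([ 0.4,  0.5, -0.2]), 25.5)
wrist 0.91 [0.57278535 0.02339182 0.115     ]
scene 0.57 [0.58598881 0.00948128 0.115     ]
top 0.72 [0.57674277 0.03495335 0.115     ]
0.85 [np.float64(55.6), np.float64(59.8), np.float64(59.9)]
1.05 [np.float64(34.8), np.float64(42.1), np.float64(39.4)]
1.15 [np.float64(24.3), np.float64(32.9), np.float64(29.5)]
1.25 [np.float64(13.9), np.float64(23.6), np.float64(20.4)]
1.35 [np.float64(3.8), np.float64(14.6), np.float64(12.7)]
1.4 [np.float64(1.8), np.float64(10.7), np.float64(10.2)]
1.45 [np.float64(6.5), np.float64(8.1), np.float64(9.5)]
```

View pics/c14.png

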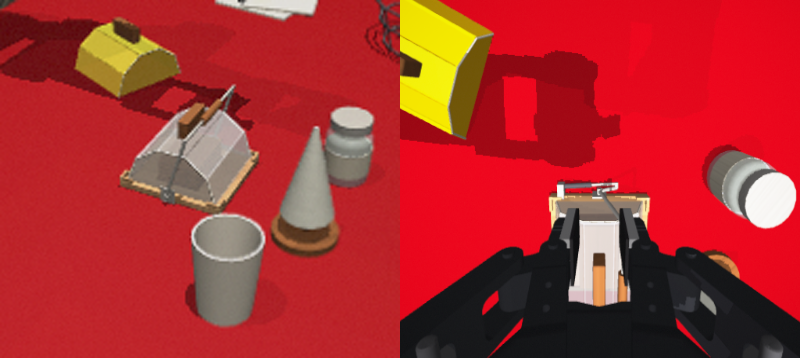

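The bail stands past centre beside the grip bar at about 1.40 rad, the lid is seated, and the tree, jar and cup are where they stood. I hand the job in.

```bash
python3 -c "
from bench import env
print(env.close_job())"
```

```text
the job is handed in; nothing more can be done
None
```

I handed the job in at about 65 s: all four coasters are piled on the inlay, the lid is seated between the lugs, and the bail is locked past centre at about 1.40 rad by camera. The first try at the bail slipped and had to be regripped.

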